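# Sieve the tumbling media out of the mussel shells and shut the media chest

## Task

Separate the tumbled mussel shells from their ceramic media: hold the sieve by its bridge bar over the open chest and tilt it towards its punched end until all the media have dropped through into the chest and only shells are left in it, then tip the shells over the pouring lip into the white drying tray, and stand the empty sieve level on the bench again. Put any stray pieces from the bench with their own kind, media in the chest and shells in the tray. With all the media in, break the lid's folding stay at the knee while the lid still stands open and lower the lid gently by its tab until it is fully shut, leaving the dropper bottle and the small jar behind undisturbed.

Things in the scene. Friction and masses are not known exactly. Their poses are not given: they have to be found in the camera images.
- chest_floor (a point): Media chest, a plywood box fixed to the bench: outside 170 (x) x 200 (y) x 95 mm high, walls and floor 8 mm. The point is the centre of its inner floor, 8 mm above the bench; x points from its front (where the lid opens, towards the robot) to its hinge side, y to its left (the stay's side), z up.
- lid (a joint): Angle of the chest's plywood lid (10 mm thick, 0.25 kg) about the hinge along the rear top edge: 0 = shut flat, 1.66 rad (95 deg) = standing open, leaning a little back. Free of its stay it stands by itself while upright but falls freely once it leans forward.
- lid_hinge (a point): Middle of the lid's hinge line, 85 mm behind the chest's centre at the height of its rim (95 mm); axes as the chest's: the lid turns about y.
- lid_tab (a point): Grip point of the flat steel lift tab at the middle of the lid's free edge: 16 mm wide (along the hinge direction), 8 mm thick, it projects 45 mm beyond the lid's edge, and the point is 30 mm beyond that edge, 200 mm from the hinge line. Pinched across its 16 mm width, it can pivot between the fingers as the lid turns.
- knee (a joint): Bend of the folding steel stay at its knee: 0 = its two links in one line, -0.12 = pushed past straight against its stop, so the lid is locked open; positive = broken (folded towards the hinge), about 2.8 rad when the lid is shut. The knee is stiff enough to stay where it is left. It breaks under a few newtons.
- knee_rivet (a point): Knee rivet of the stay (16 mm across, 16 mm wide, the point is its middle). The stay stands in a vertical plane 11 to 15 mm outside the chest's left wall; its two links of about 112 mm each run from the foot pivot (on the chest's left side, 55 mm ahead of the chest's centre and 65 mm above the bench) up and back to the side of the lid. The knee breaks when it is pushed down and back towards the hinge, by 7 mm to dead centre and as much or more beyond.
- sieve_bar (a point): Middle of the wooden bridge bar of the loose steel grading sieve (0.26 kg, 140 x 210 mm, walls 34 mm high): the bar is 14 mm wide (y), 20 mm high and runs along the sieve's x between two straps at the pan's ends; its middle is 86 mm above the sieve's underside, 76 mm above it at the bar's lower face. x along the bar, y from the pouring lip to the punched end, z up.
- sieve_floor (a point): Centre of the sieve's floor (4 mm thick): x, y, z as for sieve_bar. The half with y above 6 mm is punched with 20 mm square holes up to the closed wall at y = 102 mm. The other half is blank steel; from y = -72 to -105 mm it rises by 10 mm as a pouring lip with no wall, over which things slide when that side is tilted far down. The floor is slippery: things slide on it from a tilt of about 17 degrees.
- tray_floor (a point): Loose white plastic drying tray, 170 (x) x 190 (y) x 48 mm high, walls 4 mm; the point is the centre of its inner floor, 4 mm above the bench.
- media_1_mid (a point): ceramic tumbling cylinder, 13 mm across and 14 mm long, white; the point is its centre, may be absent; starts on the sieve's blank half.
- media_2_mid (a point): ceramic tumbling cylinder, 13 mm across and 14 mm long, white; the point is its centre, may be absent; starts on the sieve's blank half.
- media_3_mid (a point): ceramic tumbling cylinder, 13 mm across and 14 mm long, white; the point is its centre, may be absent; starts on the sieve's blank half.
- media_4_mid (a point): ceramic tumbling cylinder, 13 mm across and 14 mm long, white; the point is its centre, may be absent; starts on the sieve's blank half.
- media_5_mid (a point): ceramic tumbling cylinder, 13 mm across and 14 mm long, white; the point is its centre, may be absent; starts on the sieve's blank half.
- media_6_mid (a point): Stray ceramic tumbling cylinder, 13 mm across and 14 mm long, white; the point is its centre, may be absent; starts standing on the bench.
- media_7_mid (a point): Stray ceramic tumbling cylinder, 13 mm across and 14 mm long, white; the point is its centre, may be absent; starts standing on the bench.
- media_8_mid (a point): Stray ceramic tumbling cylinder, 13 mm across and 14 mm long, white; the point is its centre, may be absent; starts standing on the bench.
- shell_1_mid (a point): mussel shell, about 58 x 26 x 8 mm, flat underside, tapered towards both ends, 22 mm between the fingers when grasped across its middle; the point is its centre, x across its width (grasp it so), y along its length, z up from the flat underside, may be absent; starts on the sieve's blank half.
- shell_2_mid (a point): mussel shell, about 58 x 26 x 8 mm, flat underside, tapered towards both ends, 22 mm between the fingers when grasped across its middle; the point is its centre, x across its width (grasp it so), y along its length, z up from the flat underside, may be absent; starts on the sieve's blank half.
- shell_3_mid (a point): mussel shell, about 58 x 26 x 8 mm, flat underside, tapered towards both ends, 22 mm between the fingers when grasped across its middle; the point is its centre, x across its width (grasp it so), y along its length, z up from the flat underside, may be absent; starts on the sieve's blank half.
- shell_4_mid (a point): Stray mussel shell, about 58 x 26 x 8 mm, flat underside, tapered towards both ends, 22 mm between the fingers when grasped across its middle; the point is its centre, x across its width (grasp it so), y along its length, z up from the flat underside, may be absent; starts on the bench.
- shell_5_mid (a point): Stray mussel shell, about 58 x 26 x 8 mm, flat underside, tapered towards both ends, 22 mm between the fingers when grasped across its middle; the point is its centre, x across its width (grasp it so), y along its length, z up from the flat underside, may be absent; starts on the bench.
- dropper_a: Bystander: brown dropper bottle, 33 mm across, 92 mm high, on the bench beside the chest's right rear corner; origin under its centre. To be left alone.
- small_jar: Bystander: small glass jar, 58 mm across, 68 mm high, on the bench behind; origin under its centre. To be left alone.
There are look-alikes about, which are no part of the job. Leave any orange look-alike of the part that bears shell_4_mid alone.

How it is judged:
By the outcome, as a careful person would: the job done as asked, in the order asked, and still so for the second after the job is handed in, with the robot touching nothing.
Of media_1, media_2, media_3, media_4, media_5 only 3 to 5 are there at a start; the rules pass over those that are not, and their reading is None.
Of shell_1, shell_2, shell_3 only 2 to 3 are there at a start; the rules pass over those that are not, and their reading is None.
Of shell_4, shell_5, media_6, media_7, media_8 only 2 to 4 are there at a start; the rules pass over those that are not, and their reading is None.
At some moment in a run one of tray, shell_4, shell_5 may be knocked a few centimetres aside while the robot is not near it.
It also fails if it takes over 210 s, if anything falls off the work surface, if the arm or the gripper's body presses on something with over 40 N, if the wrist force passes 120 N, or if a joint passes its speed limit or range.

## Robot

A 6-joint arm with a two-finger parallel gripper is mounted at the origin on a cart in front of the work surface, level with it; the furniture and walls round the work are solid. World frame = base frame: x ahead of the robot, y to its left, z up, the work surface at z = 0. Lengths are in m, angles in degrees, forces in N, time in s.
With the tool pointing down it reaches from about 0.35 to 0.925 m from the base axis. Payload 6.4 kg.
Tool frame: the origin (TCP) lies at the very end of the fingers, on their centre line; the grasp point (between the pads) lies 19 mm behind it; z points along the fingers, y is the line along which they close (so a half turn about z gives the same grasp; the last joint's range is limited). The gripper opens to 94 mm and grips with 3 to 60 N. Pads are 16 mm wide; open, the fingers measure 119 mm over their backs; the gripper's body (75 mm by 177 mm) begins 78 mm behind the grasp point.
Start: joints at [61.759, 14.043, 89.255, -0, 76.702, -9.975], TCP at [0.204, 0.617, 0.205] pointing down, gripper open.
Joint ranges: [-179.41, 179.41], [-58.25, 129.5], [7.25, 145.43], [-54.29, 234.29], [11.92, 165.04], [-157.13, 157.13]. Speed limits (degrees/s): [147.25, 147.25, 180, 180, 180, 180].

## Interface

Orientations are given as a 3x3 rotation matrix whose columns are the frame's x, y, z axes.
In Python, from station import env gives the robot as it stands.
- The arm moves only by the shell command python3 -m crank 'ROWS'. ROWS is a JSON object of lists of equal length, an entry for each row: "translation": the shift along the tool's x, y, z in mm, a list of three; "dr": the turn, a rotation vector about the tool's x, y, z in degrees, a list of three; "grip": the closure, from -1 (fully open) to 1 (shut). In form: {"translation": [[dx, dy, dz], ...], "dr": [[rx, ry, rz], ...], "grip": [grip, ...]}. A call has 1 to 5 rows; each row is the pose to reach, as a shift and turn from the pose commanded when the call began, along the tool's axes at that moment; what a row does not reach only later rows make up. A row lasts 1/8 s, in which the tool goes at most 62.5 mm and 10.7 degrees, less where a joint would pass 70% of its speed; a pose out of reach is approached as far as the arm can. A call with a gripper value outside its range is refused whole. The fingers move at their own pace and stop on an object; the grip force is fixed at half the most. Time passes only in rows, so rows that repeat a pose let the fingers close. It gives the time, the measured TCP pose, the force, the opening and the grip force at its end, in the units of the state.
- env.sense(): the state, without advancing time (a new reading comes with each control period).
- env.read_camera(name): name is "scene" or "top" or "wrist"; returns the picture (480x640x3 uint8, red, green, blue); there is no depth.
- env.get_calibration(name): a dict with "K" (3x3 intrinsics, pixels), "position" and "orientation" of the camera in the world. Camera axes: x right, y down, z forward; pixel columns grow to the right and rows downward; lengths in m; the calibration is good to about 2 mm. A picture is of the moment at which its call begins: read the wrist's pose just before it. get_calibration takes no time and is no camera call; for the wrist camera it gives the pose at the moment of the call.
- env.finish_job(): hands the job in; it is judged then, once.
The state is a dict: "clock": time; "joint_pos": joint angles; "joint_vel": joint speeds; "joint_torque": joint torques, N m; "eef_pos": TCP position; "ee_rot": TCP orientation; "ft_force": force on the tool from outside, world axes, zero at the start; "wrist_torque": the same for the moment, N m; "gripper_width": finger opening in m; "finger_force": force on a finger pad.
Only numpy, scipy, OpenCV 4.12 (cv2) and the standard library are available. Lean on these libraries where they do the work, as an engineer would, in place of code of your own. Each camera call takes 0.05 s, during which the arm holds its last target. There are 200 camera calls.

## Working session

There is one attempt and no reset: what is moved stays moved. The work goes in short steps, Python scripts to look and compute and a shell command to move; the robot and the scene stay as the last step left them, time stands still between calls to the robot, and variables do not carry over. Pictures are saved under pics/ and viewed, at most 14 in all, crops included, and the job is handed in when it is done.

```bash
mkdir -p pics; ls; python3 - <<'E'
from station import env
import cv2,numpy as np
np.set_printoptions(precision=4,suppress=True)
for n in ["scene","top"]:
    im=env.read_camera(n); cv2.imwrite(f"pics/{n}0.png",im[:,:,::-1])
    c=env.get_calibration(n); print(n,np.array(c["K"]).tolist(),c["position"],np.array(c["orientation"]).tolist())
s=env.sense(); print(s)
E
```

```text
pics
scene [[508.7874657242644, 0.0, 314.42562476475007], [0.0, 508.7874657242644, 244.3463302046501], [0.0, 0.0, 1.0]] [-0.3048 -0.4761  0.6429] [[0.44474033537429236, -0.4311983082498026, 0.7850312433614794], [-0.895638431276628, -0.22012603967479494, 0.3864923376697545], [0.006150976467432984, -0.8749928831822572, -0.4840967050795722]]
top [[449.940109256201, 0.0, 317.6926670121657], [0.0, 449.940109256201, 237.5132106030273], [0.0, 0.0, 1.0]] [ 0.315  -0.0362  1.3829] [[-0.03546684981994667, -0.9769802642869794, 0.2103607990039803], [-0.9993631679181557, 0.03549747205097095, -0.0036315405240865193], [-0.003919333162272816, -0.21035563380079503, -0.9776170754215725]]
{'clock': 0.1, 'joint_pos': array([61.7588, 14.0802, 89.3163,  0.0007, 76.7001, -9.9751]), 'joint_vel': array([ 0.0688, -0.0946, -0.1   ,  0.0702,  0.0384,  0.0644]), 'joint_torque': array([ -0.0006, -41.6919, -31.5523,   0.0686,   0.031 ,  -0.0001]), 'eef_pos': array([0.2035, 0.6168, 0.2045]), 'ee_rot': array([[-0.9496,  0.3134, -0.0008],
       [ 0.3134,  0.9496, -0.0015],
       [ 0.0003, -0.0017, -1.    ]]), 'ft_force': array([ 1.1505, -0.1202, -0.7197]), 'wrist_torque': array([ 0.0056, -0.0307,  0.0166]), 'finger_force': 0.0, 'gripper_width': 0.09402878807314839}
```

View pics/scene0.png

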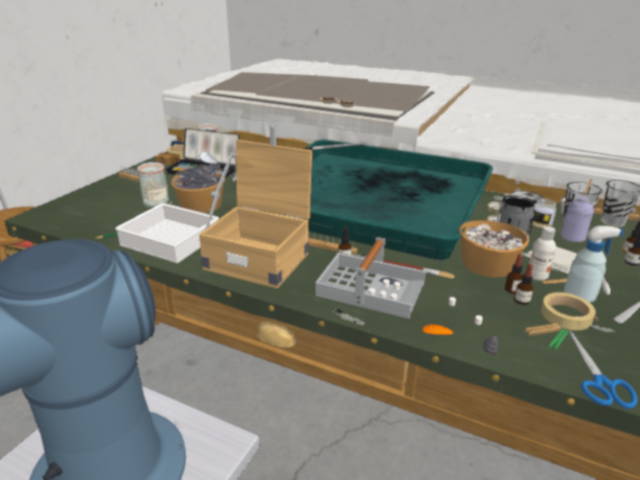

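View pics/top0.png

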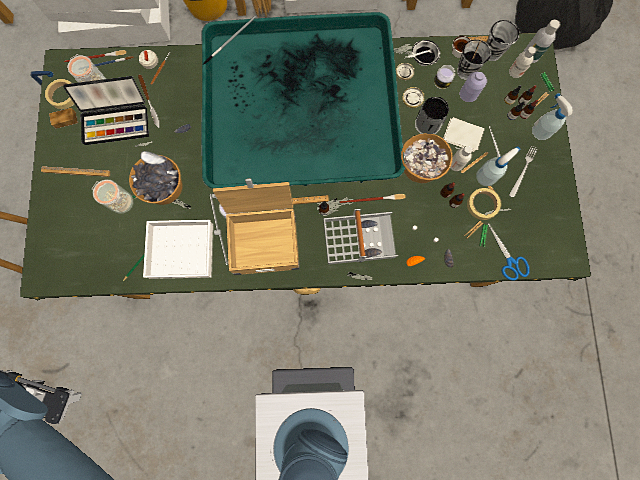

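The scene camera shows the tray (168,232), the chest (255,245), the sieve (370,280), two white cylinders (452,301) and (479,320), an orange shell (437,330) and a dark shell (491,344). In the top view these are: sieve (360,237), strays (415,228) and (436,240), dark shell (449,257), orange (416,261), chest (262,238), tray (178,249), and an unknown object (359,276).

```bash
python3 - <<'E'
import cv2,numpy as np
t=cv2.imread("pics/top0.png");s=cv2.imread("pics/scene0.png")
a=cv2.resize(t[170:295,300:500],(800,500),interpolation=cv2.INTER_CUBIC)
cv2.imwrite("pics/c1.png",a)
b=cv2.resize(t[170:290,130:310],(800,533),interpolation=cv2.INTER_CUBIC)
cv2.imwrite("pics/c2.png",b)
E
```

```text
(no output)
```

View pics/c1.png

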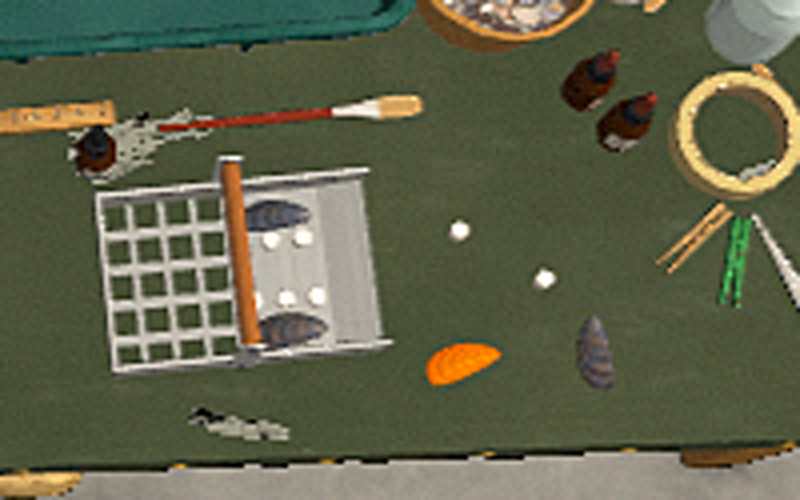

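View pics/c2.png

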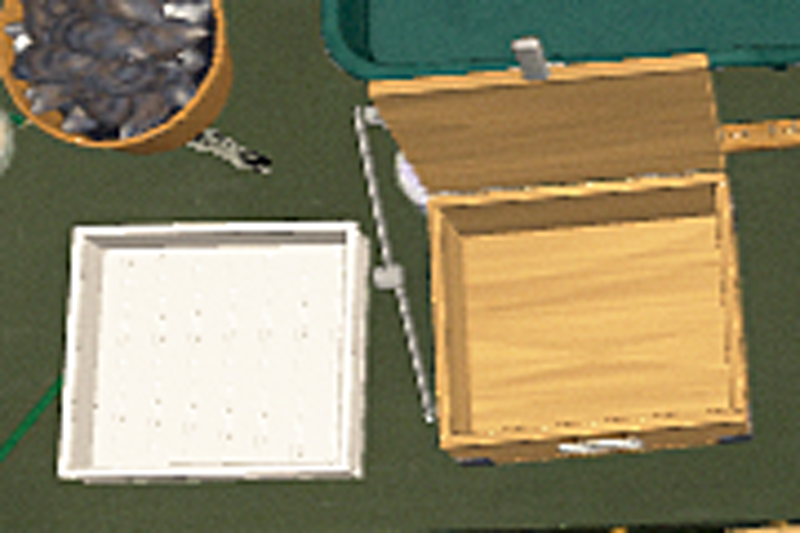

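Crop 1 shows five media in the sieve (one half under the bar), two shells in it, strays at (460,230), (545,278) and one dark shell at (595,352). Candidates for the stray shell: dark shell at top (449,257), orange look-alike (416,261), driftwood (359,276). I choose the dark shell. Crop 2 shows the stay with its knee at (388,277) and the tab at (530,57).

```bash
cat > h.py <<'E'
from station import env
import numpy as np,cv2
np.set_printoptions(precision=4,suppress=True)
def ray(n,uv,c=None):
    c=c or env.get_calibration(n); d=np.array(c["orientation"])@np.linalg.inv(c["K"])@np.array([*uv,1.]); return np.array(c["position"]),d/np.linalg.norm(d)
def onz(n,uv,z,c=None):
    p,d=ray(n,uv,c); return p+d*(z-p[2])/d[2]
def tri(n1,u1,n2,u2):
    p,d=ray(n1,u1);q,e=ray(n2,u2); t=np.linalg.lstsq(np.c_[d,-e],q-p,rcond=None)[0]; a=p+d*t[0];b=q+e*t[1]; return (a+b)/2,np.linalg.norm(a-b)
def proj(n,P,c=None):
    c=c or env.get_calibration(n); v=np.array(c["K"])@np.array(c["orientation"]).T@(np.array(P)-c["position"]); return v[:2]/v[2]
E
python3 - <<'E'
from h import *
def c1(u,v): return ((u+.5)/4-.5+300,(v+.5)/4-.5+170)
k=180/800
def c2(u,v): return ((u+.5)*k-.5+130,(v+.5)*k-.5+170)
for nm,uv,z in [("s_pl_far",(98,195),.034),("s_pl_near",(115,372),.034),("s_lip_far",(368,170),.034),("s_lip_near",(390,345),.034),("bar far",(231,163),.096),("bar near",(249,350),.096),("m6",(460,230),.014),("m7",(545,278),.014),("shell",(595,352),.004),("sh tip1",(594,316),.002),("sh tip2",(598,388),.002),("drop",(95,150),.09),
 ("m1",(271,240),.018),("m2",(303,237),.018),("m3",(286,298),.018),("m4",(317,296),.018)]:
    print(nm,onz("top",c1(*uv),z)[:2])
for nm,uv,z in [("ch fl",(430,197),.095),("ch fr",(725,177),.095),("ch nl",(440,440),.095),("ch nr",(748,425),.095),("tr fl",(75,228),.048),("tr fr",(360,223),.048),("tr nl",(60,472),.048),("tr nr",(362,470),.048)]:
    print(nm,onz("top",c2(*uv),z)[:2])
print("tr scene",[onz("scene",u,.048)[:2] for u in [(118,231),(164,205),(217,219),(173,246)]])
s=cv2.imread("pics/scene0.png")
cv2.imwrite("pics/c3.png",cv2.resize(s[130:310,110:320],(800,600*180//210*210*0+686)[:2],interpolation=cv2.INTER_CUBIC)[:600])
cv2.imwrite("pics/c3.png",cv2.resize(s[130:280,120:320],(800,600),interpolation=cv2.INTER_CUBIC))
E
```

```text
s_pl_far [ 0.6651 -0.0633]
s_pl_near [ 0.5263 -0.0708]
s_lip_far [ 0.6774 -0.2733]
s_lip_near [ 0.5394 -0.2804]
bar far [ 0.6698 -0.1614]
bar near [ 0.5292 -0.1669]
m6 [ 0.6317 -0.3452]
m7 [ 0.5911 -0.408 ]
shell [ 0.5332 -0.4441]
sh tip1 [ 0.5619 -0.4467]
sh tip2 [ 0.5053 -0.4443]
drop [ 0.6852 -0.0613]
m1 [ 0.6282 -0.1968]
m2 [ 0.6297 -0.2218]
m3 [ 0.5818 -0.2057]
m4 [ 0.5825 -0.2297]
ch fl [0.6734 0.2269]
ch fr [0.68 0.03]
ch nl [0.5097 0.2193]
ch nr [0.5123 0.019 ]
tr fl [0.6733 0.4812]
tr fr [0.6696 0.2847]
tr nl [0.5043 0.4837]
tr nr [0.4983 0.2808]
tr scene [array([0.4968, 0.4711]), array([0.6721, 0.4745]), array([0.6667, 0.2902]), array([0.4986, 0.2966])]
```

View pics/c3.png

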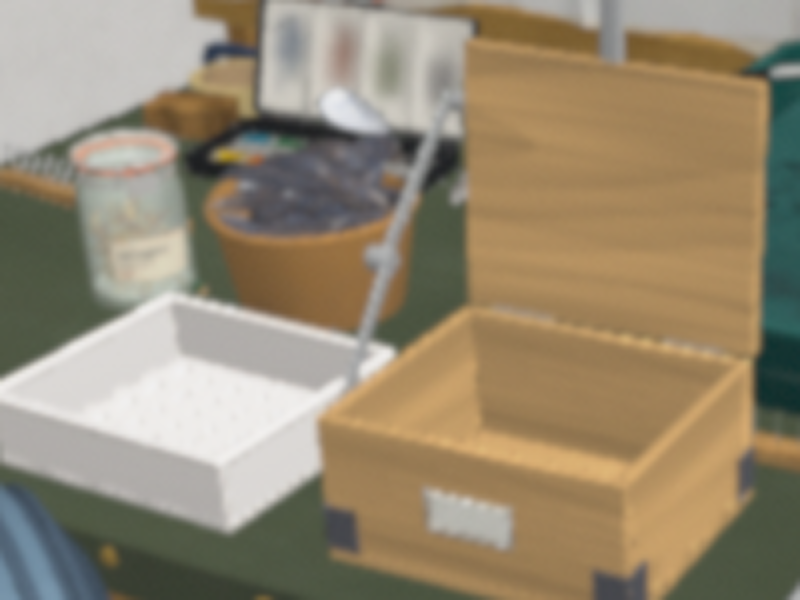

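Crop 3 shows the knee rivet at scene (215,194), the upper end of the stay at about (232,155), its foot at about (208,225) and the tab above the lid at about (273,140).

```bash
python3 - <<'E'
from h import *
k=180/800
def c2(u,v): return ((u+.5)*k-.5+130,(v+.5)*k-.5+170)
def c3(u,v): return ((u+.5)/4-.5+120,(v+.5)/4-.5+130)
print("knee",tri("top",c2(388,277),"scene",c3(380,257)))
print("upper",tri("top",c2(362,112),"scene",c3(453,100)))
print("tabbase",tri("top",c2(535,72),"scene",c3(613,60)))
print("lid L top",tri("top",c2(370,88),"scene",c3(468,40)))
print("lid R top",tri("top",c2(708,62),"scene",c3(768,82)))
print("rim fl",tri("top",c2(430,197),"scene",c3(470,310)))
print("rim nr",tri("top",c2(748,425),"scene",c3(627,485)))
print("rim nl",tri("top",c2(440,440),"scene",c3(323,420)))
s=env.sense()
th=np.radians(3.35)
# target tool: y axis=(−sin,cos), x=-(cos,sin)
R=np.c_[[-np.cos(th),-np.sin(th),0],[-np.sin(th),np.cos(th),0],[0,0,-1]]
from scipy.spatial.transform import Rotation as Q
print(Q.from_matrix(s["ee_rot"].T@R).as_rotvec(degrees=True))
print("to bar hi", s["ee_rot"].T@(np.array([.5995,-.166,.205])-s["eef_pos"])*1000)
E
```

```text
knee (array([0.6057, 0.2415, 0.153 ]), np.float64(0.0006892313573588647))
upper (array([0.6918, 0.2418, 0.2254]), np.float64(2.6793602368246313e-05))
tabbase (array([0.6999, 0.1307, 0.2652]), np.float64(0.000906478396847313))
lid L top (array([0.6932, 0.228 , 0.2652]), np.float64(0.0005930638814428334))
lid R top (array([0.7018, 0.029 , 0.2668]), np.float64(0.0010761191338610162))
rim fl (array([0.6739, 0.2275, 0.0928]), np.float64(0.00037654884410307925))
rim nr (array([0.512 , 0.0181, 0.0999]), np.float64(0.0016172757107772717))
rim nl (array([0.5104, 0.2196, 0.0918]), np.float64(0.0007568190371214598))
[ -0.0907  -0.0351 -21.6163]
to bar hi [-621.4257 -619.2086    0.3087]
```

```bash
python3 -m crank '{"translation":[[0,0,-15],[0,0,-30],[0,0,-30]],"dr":[[0,0,-10],[0,0,-20],[0,0,-21.6]],"grip":[-1,-1,-1]}'
python3 -m crank '{"translation":[[-24,-54,0],[-48,-108,0],[-72,-162,0],[-96,-216,0],[-117,-268,0]],"dr":[[0,0,0],[0,0,0],[0,0,0],[0,0,0],[0,0,0]],"grip":[-1,-1,-1,-1,-1]}'
python3 -m crank '{"translation":[[-24,-54,0],[-48,-108,0],[-72,-162,0],[-96,-216,0],[-117,-268,0]],"dr":[[0,0,0],[0,0,0],[0,0,0],[0,0,0],[0,0,0]],"grip":[-1,-1,-1,-1,-1]}'
python3 -m crank '{"translation":[[-24,-54,0],[-48,-108,0],[-72,-162,0],[-96,-216,0],[-116,-269,0]],"dr":[[0,0,0],[0,0,0],[0,0,0],[0,0,0],[0,0,0]],"grip":[-1,-1,-1,-1,-1]}'
python3 -m crank '{"translation":[[0,0,0],[0,0,0]],"dr":[[0,0,0],[0,0,0]],"grip":[-1,-1]}'
cat >> h.py <<'E'
from scipy.spatial.transform import Rotation as Q
def Rt(yaw,tilt=0):
    # tool down, x=-world x rotated by yaw; tilt>0 lowers the +y (punched) end
    th=np.radians(yaw); R=np.c_[[-np.cos(th),-np.sin(th),0],[-np.sin(th),np.cos(th),0],[0,0,-1]]
    return R@Q.from_rotvec([tilt,0,0],degrees=True).as_matrix()
def go(P,R,grasp=False):
    s=env.sense(); P=np.array(P,float)
    if grasp: P=P+R[:,2]*.019
    print("d",s["ee_rot"].T@(P-s["eef_pos"])*1000,"rot",Q.from_matrix(s["ee_rot"].T@R).as_rotvec(degrees=True))
E
python3 - <<'E'
from h import *
im=env.read_camera("wrist");cv2.imwrite("pics/w1.png",im[:,:,::-1]);c=env.get_calibration("wrist")
go([.5995,-.164,.067],Rt(3.35)); print(proj("wrist",[.5995,-.164,.096],c),[proj("wrist",p,c).round() for p in([.6698,-.1614,.096],[.5292,-.1669,.096])])
print(Rt(3.35,30)[:,2])
E
```

```text
clock: 0.48
eef_pos: [0.204, 0.6177, 0.2364]
ee_rot: [[-0.998, -0.058, 0.001], [-0.058, 0.998, 0.002], [-0.001, 0.002, -1.0]]
ft_force: [0.7, 0.2, 0.2]
gripper_width: 0.094
finger_force: 0.0
clock: 1.1
eef_pos: [0.3363, 0.3545, 0.2344]
ee_rot: [[-0.998, -0.056, -0.001], [-0.056, 0.998, -0.001], [0.001, -0.001, -1.0]]
ft_force: [0.9, -0.1, 0.2]
gripper_width: 0.0942
finger_force: 0.0
clock: 1.72
eef_pos: [0.4686, 0.0939, 0.2346]
ee_rot: [[-0.998, -0.055, -0.001], [-0.055, 0.998, 0.0], [0.001, 0.0, -1.0]]
ft_force: [1.1, -0.1, 0.4]
gripper_width: 0.094
finger_force: 0.0
clock: 2.35
eef_pos: [0.6002, -0.1677, 0.2341]
ee_rot: [[-0.998, -0.055, -0.001], [-0.055, 0.998, 0.001], [0.001, 0.001, -1.0]]
ft_force: [0.1, 1.0, 0.7]
gripper_width: 0.0943
finger_force: 0.0
clock: 2.6
eef_pos: [0.5993, -0.1654, 0.2343]
ee_rot: [[-0.998, -0.057, -0.002], [-0.057, 0.998, 0.001], [0.002, 0.001, -1.0]]
ft_force: [1.2, 0.2, -0.3]
gripper_width: 0.0938
finger_force: 0.0
d [ -0.3703   0.7866 167.7214] rot [ 0.0518 -0.0652 -0.0244]
[322.3012 228.1385] [array([321., 296.]), array([324., 151.])]
[ 0.0292 -0.4991 -0.866 ]
```

View pics/w1.png

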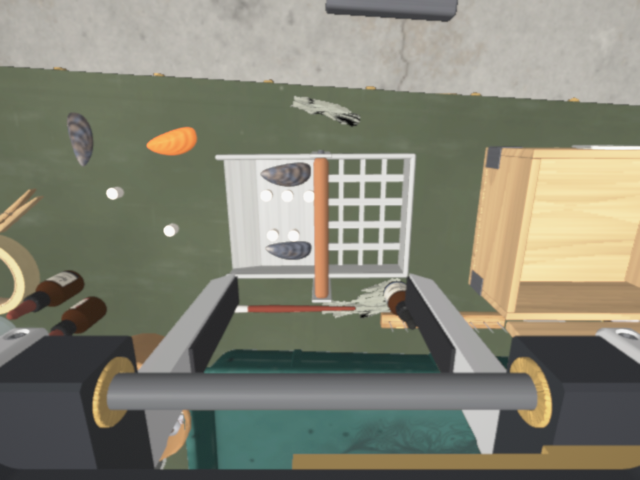

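The wrist view shows the bar centred at (322,228), running from (320,155) to (322,295), five media and two shells on the blank half, and the strays as before. The prediction matches, so I'll descend and grip.

```bash
python3 -m crank '{"translation":[[0,1,50],[0,1,100],[0,1,140],[0,1,160],[0,1,167]],"dr":[[0,0,0],[0,0,0],[0,0,0],[0,0,0],[0,0,0]],"grip":[-1,-1,-1,-1,-1]}'
python3 -m crank '{"translation":[[0,0,0],[0,0,0],[0,0,0],[0,0,0],[0,0,0]],"dr":[[0,0,0],[0,0,0],[0,0,0],[0,0,0],[0,0,0]],"grip":[-0.3,0.4,1,1,1]}'
python3 -m crank '{"translation":[[0,0,0],[0,0,0],[0,0,0],[0,0,0],[0,0,0]],"dr":[[0,0,0],[0,0,0],[0,0,0],[0,0,0],[0,0,0]],"grip":[1,1,1,1,1]}'

```

```text
clock: 3.28
eef_pos: [0.5996, -0.1641, 0.068]
ee_rot: [[-0.998, -0.059, -0.001], [-0.059, 0.998, 0.0], [0.001, 0.0, -1.0]]
ft_force: [0.6, -0.2, 0.6]
gripper_width: 0.0941
finger_force: 0.0
clock: 3.9
eef_pos: [0.6, -0.1651, 0.0687]
ee_rot: [[-0.998, -0.058, 0.0], [-0.058, 0.998, -0.0], [-0.0, -0.0, -1.0]]
ft_force: [-0.2, 0.2, 0.2]
gripper_width: 0.0473
finger_force: 0.0
clock: 4.53
eef_pos: [0.5999, -0.1651, 0.0684]
ee_rot: [[-0.998, -0.058, 0.0], [-0.058, 0.998, -0.0], [-0.0, -0.0, -1.0]]
ft_force: [0.6, -0.0, -0.3]
gripper_width: 0.0136
finger_force: 30.0
```

```bash
python3 -m crank '{"translation":[[0,0,-10],[0,0,-30],[0,0,-60],[0,0,-90],[0,0,-120]],"dr":[[0,0,0],[0,0,0],[0,0,0],[0,0,0],[0,0,0]],"grip":[1,1,1,1,1]}'
python3 -m crank '{"translation":[[0,0,-30],[0,0,-50],[0,0,-60],[0,8,-65],[-1,24,-65]],"dr":[[0,0,0],[0,0,0],[0,0,0],[0,0,0],[0,0,0]],"grip":[1,1,1,1,1]}'
python3 -m crank '{"translation":[[0,25,0],[0,60,0],[0,95,0],[0,130,0],[0,165,0]],"dr":[[0,0,0],[0,0,0],[0,0,0],[0,0,0],[0,0,0]],"grip":[1,1,1,1,1]}'
python3 -m crank '{"translation":[[0,30,0],[0,57,0],[0,77,0],[0,90,0],[0,94,0]],"dr":[[0,0,0],[0,0,0],[0,0,0],[0,0,0],[0,0,0]],"grip":[1,1,1,1,1]}'
python3 -c "
from h import *
im=env.read_camera('scene');cv2.imwrite('pics/s1.png',im[120:330,100:440,::-1])
go([.585,.118,.245],Rt(3.35,32),True)"

```

```text
clock: 5.15
eef_pos: [0.6, -0.165, 0.1909]
ee_rot: [[-0.998, -0.058, 0.001], [-0.058, 0.998, -0.0], [-0.001, -0.001, -1.0]]
ft_force: [0.7, -0.6, -3.5]
gripper_width: 0.0138
finger_force: 30.0
clock: 5.78
eef_pos: [0.5991, -0.1403, 0.2527]
ee_rot: [[-0.998, -0.057, -0.001], [-0.057, 0.998, 0.001], [0.001, 0.001, -1.0]]
ft_force: [0.0, 0.3, -3.7]
gripper_width: 0.0139
finger_force: 30.0
clock: 6.4
eef_pos: [0.5889, 0.0266, 0.2527]
ee_rot: [[-0.998, -0.059, -0.001], [-0.059, 0.998, 0.001], [0.001, 0.001, -1.0]]
ft_force: [0.2, 0.4, -3.0]
gripper_width: 0.0139
finger_force: 30.0
clock: 7.02
eef_pos: [0.5842, 0.1183, 0.2533]
ee_rot: [[-0.998, -0.059, -0.0], [-0.059, 0.998, -0.0], [0.0, -0.0, -1.0]]
ft_force: [0.4, -1.7, -3.2]
gripper_width: 0.0136
finger_force: 30.0
d [ -0.6768 -10.256   24.4421] rot [32.002  -0.0094  0.0138]
```

```bash
python3 -m crank '{"translation":[[0,-2,5],[0,-4,10],[0,-6,16],[0,-7,20],[0,-8,24]],"dr":[[6,0,0],[12,0,0],[17,0,0],[20,0,0],[23,0,0]],"grip":[1,1,1,1,1]}'
python3 -m crank '{"translation":[[0,-1,0],[0,-2,0],[0,-2,0],[0,-2,0],[0,-2,0]],"dr":[[2,0,0],[4,0,0],[6,0,0],[8,0,0],[9,0,0]],"grip":[1,1,1,1,1]}'
python3 -m crank '{"translation":[[0,0,0],[0,0,0],[0,0,0],[0,0,0]],"dr":[[0,0,0],[0,0,0],[0,0,0],[0,0,0]],"grip":[1,1,1,1]}'
python3 -c "
from h import *
a=env.read_camera('scene')[150:300,150:350,::-1];b=env.read_camera('top')[160:300,180:360,::-1]
cv2.imwrite('pics/s2.png',np.vstack([cv2.resize(a,(400,300),interpolation=cv2.INTER_CUBIC),cv2.resize(b,(400,300),interpolation=cv2.INTER_CUBIC)]))
w=env.read_camera('wrist')[:,:,::-1];cv2.imwrite('pics/w2.png',w)
"

```

```text
clock: 7.7
eef_pos: [0.5851, 0.1091, 0.2293]
ee_rot: [[-0.998, -0.052, 0.023], [-0.057, 0.919, -0.391], [-0.0, -0.392, -0.92]]
ft_force: [0.5, -0.5, -2.6]
gripper_width: 0.014
finger_force: 30.0
clock: 8.32
eef_pos: [0.585, 0.108, 0.2301]
ee_rot: [[-0.998, -0.05, 0.031], [-0.059, 0.846, -0.53], [0.0, -0.531, -0.847]]
ft_force: [0.5, -0.4, -3.3]
gripper_width: 0.0139
finger_force: 30.0
clock: 8.82
eef_pos: [0.5851, 0.1076, 0.2304]
ee_rot: [[-0.998, -0.049, 0.031], [-0.058, 0.847, -0.529], [-0.0, -0.53, -0.848]]
ft_force: [0.6, 0.1, -3.1]
gripper_width: 0.0136
finger_force: 30.0
```

View pics/w2.png

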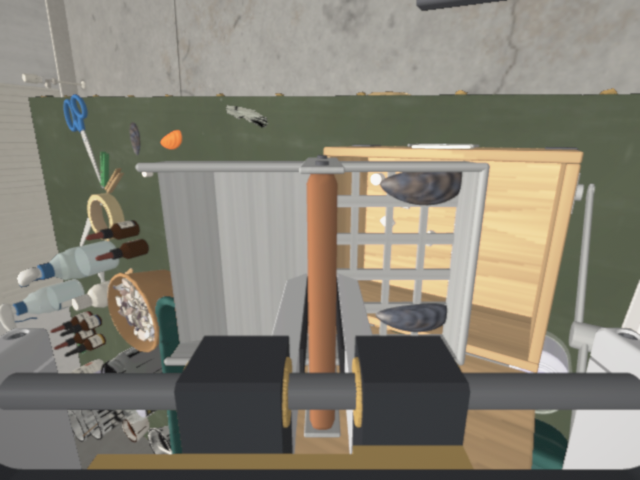

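Both shells lie against the punched wall at (420,186) and (410,318). White spots at (377,180), (388,220) and near (430,225) may still be in the sieve, so I'll take a closer crop.

```bash
python3 -c "
from h import *
w=cv2.imread('pics/w2.png')[140:380,320:600]
cv2.imwrite('pics/w2c.png',np.hstack([cv2.resize(w,(560,480),interpolation=cv2.INTER_CUBIC),cv2.resize(cv2.imread('pics/s2.png'),(240,360))[:480] if 0 else cv2.copyMakeBorder(cv2.resize(cv2.imread('pics/s2.png'),(240,360)),0,120,0,0,cv2.BORDER_CONSTANT)]))
"
```

```text
(no output)
```

View pics/w2c.png

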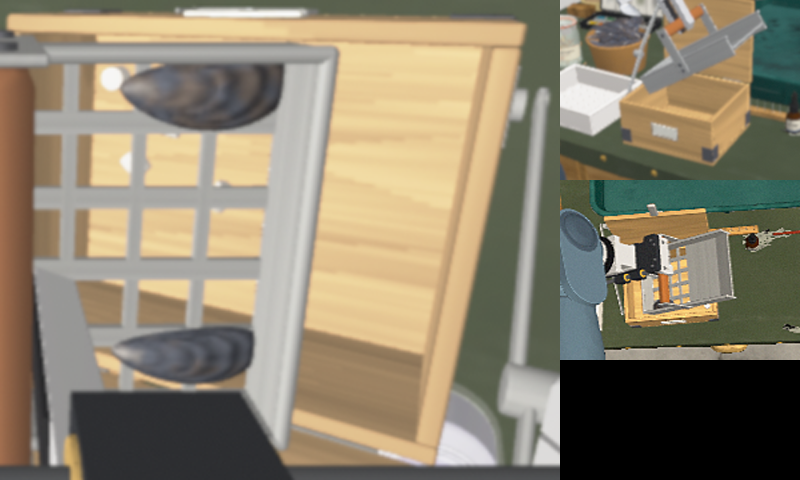

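```bash
python3 -m crank '{"translation":[[5,0,0],[-5,0,0],[5,0,0],[-5,0,0],[0,0,0]],"dr":[[3,0,0],[-3,0,0],[4,0,0],[-3,0,0],[0,0,0]],"grip":[1,1,1,1,1]}'
python3 -m crank '{"translation":[[5,0,0],[-5,0,0],[5,0,0],[-5,0,0],[0,0,0]],"dr":[[4,0,0],[-4,0,0],[6,0,0],[-3,0,0],[0,0,0]],"grip":[1,1,1,1,1]}'
python3 -m crank '{"translation":[[0,-17,-34],[0,-50,-63],[0,-85,-84],[0,-120,-105],[0,-150,-124]],"dr":[[0,0,0],[0,0,0],[0,0,0],[0,0,0],[0,0,0]],"grip":[1,1,1,1,1]}'
python3 -m crank '{"translation":[[0,-20,-12],[0,-40,-25],[0,-50,-31],[0,-50,-31],[0,-50,-31]],"dr":[[0,0,0],[0,0,0],[0,0,0],[0,0,0],[0,0,0]],"grip":[1,1,1,1,1]}'
python3 -c "
from h import *
b=env.read_camera('top')[160:300,180:340,::-1];w=env.read_camera('wrist')[:,:,::-1]
cv2.imwrite('pics/s3.png',np.hstack([cv2.resize(b,(400,350),interpolation=cv2.INTER_CUBIC),cv2.resize(w,(400,350),interpolation=cv2.INTER_AREA)]))
"
```

```text
clock: 9.6
eef_pos: [0.5864, 0.1065, 0.2323]
ee_rot: [[-0.998, -0.045, 0.033], [-0.056, 0.847, -0.529], [-0.004, -0.53, -0.848]]
ft_force: [0.5, 0.2, -3.1]
gripper_width: 0.0136
finger_force: 30.0
clock: 10.22
eef_pos: [0.5866, 0.1065, 0.2326]
ee_rot: [[-0.998, -0.045, 0.034], [-0.056, 0.847, -0.529], [-0.005, -0.53, -0.848]]
ft_force: [-0.1, -0.5, -3.1]
gripper_width: 0.0138
finger_force: 30.0
clock: 10.85
eef_pos: [0.5885, 0.0457, 0.4165]
ee_rot: [[-0.998, -0.049, 0.031], [-0.058, 0.847, -0.529], [-0.001, -0.53, -0.848]]
ft_force: [-0.1, -0.2, -2.7]
gripper_width: 0.0137
finger_force: 30.0
clock: 11.48
eef_pos: [0.5899, 0.0207, 0.4662]
ee_rot: [[-0.998, -0.051, 0.029], [-0.059, 0.847, -0.529], [0.002, -0.53, -0.848]]
ft_force: [-0.3, 0.6, -3.4]
gripper_width: 0.0143
finger_force: 30.0
```

View pics/s3.png

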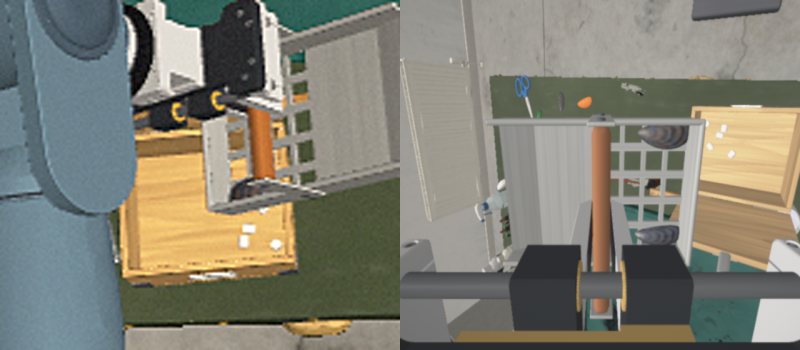

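The wrist half of the picture shows at least four media in the chest, at about (713,132), (722,128), (709,147) and (731,154). I'll count the blobs numerically.

```bash
python3 -c "
from h import *
w=env.read_camera('wrist');c=env.get_calibration('wrist')
hsv=cv2.cvtColor(w,cv2.COLOR_RGB2HSV)
m=((hsv[...,1]<45)&(hsv[...,2]>200)).astype(np.uint8)
n,l,st,ce=cv2.connectedComponentsWithStats(m)
for i in range(1,n):
    P=onz('wrist',ce[i],.015,c)
    if st[i,4]>8 and .45<P[0]<.75 and -.5<P[1]<.3: print(ce[i].round(),st[i,2:],P[:2])
print('px/13mm', np.linalg.norm(proj('wrist',[.58,.1,.015],c)-proj('wrist',[.593,.1,.015],c)))
"
```

```text
[554. 145.] [ 45   3 116] [0.5102 0.1207]
[491. 169.] [ 6  9 41] [0.5509 0.0472]
[518. 175.] [10 10 89] [0.5565 0.0857]
[470. 261.] [ 26 188 622] [0.7048 0.0427]
[511. 185.] [12 10 86] [0.5722 0.0783]
[495. 200.] [12 10 80] [0.5982 0.0618]
[530. 211.] [13 11 89] [0.6072 0.1117]
[632. 300.] [ 19  27 257] [0.7103 0.2566]
px/13mm 8.742475407983592
```

All five are in the chest (the first blob is partly cut by the sieve wall). I'll level the sieve and carry it over the tray, first checking where the tray is now.

```bash
python3 -m crank '{"translation":[[0,0,0],[0,0,0],[0,0,0],[0,0,0],[0,0,0]],"dr":[[-5,0,0],[-14,0,0],[-23,0,0],[-29,0,0],[-32,0,0]],"grip":[1,1,1,1,1]}'
python3 -m crank '{"translation":[[0,10,0],[0,35,0],[0,70,10],[0,110,25],[0,150,40]],"dr":[[0,0,0],[0,0,0],[0,0,0],[0,0,0],[0,0,0]],"grip":[1,1,1,1,1]}'
python3 -m crank '{"translation":[[0,40,15],[0,80,30],[0,120,40],[0,155,50],[0,180,55]],"dr":[[0,0,0],[0,0,0],[0,0,0],[0,0,0],[0,0,0]],"grip":[1,1,1,1,1]}'
python3 -m crank '{"translation":[[0,15,0],[0,25,0],[0,28,0],[0,28,0]],"dr":[[0,0,0],[0,0,0],[0,0,0],[0,0,0]],"grip":[1,1,1,1]}'
python3 - <<'E'
from h import *
for n in("top","scene"):
    w=env.read_camera(n)
    hsv=cv2.cvtColor(w,cv2.COLOR_RGB2HSV)
    m=((hsv[...,1]<40)&(hsv[...,2]>150)).astype(np.uint8)
    if n=="top": m[:200]=0;m[300:]=0;m[:,:130]=0
    else: m[:195]=0;m[265:]=0;m[:,225:]=0;m[:,:100]=0
    k,l,st,ce=cv2.connectedComponentsWithStats(m); i=1+np.argmax(st[1:,4])
    print(n,st[i],onz(n,ce[i],.024)[:2])
    cv2.imwrite(f"pics/{n}4.png",w[:,:,::-1])
go([.582,.40,.27],Rt(3.35,0),True)
E
```

```text
clock: 12.25
eef_pos: [0.5901, 0.0194, 0.4674]
ee_rot: [[-0.998, -0.057, -0.001], [-0.057, 0.998, 0.001], [0.001, 0.001, -1.0]]
ft_force: [-0.0, -0.1, -2.8]
gripper_width: 0.0137
finger_force: 30.0
clock: 12.88
eef_pos: [0.5807, 0.1725, 0.427]
ee_rot: [[-0.998, -0.06, 0.0], [-0.06, 0.998, -0.001], [-0.0, -0.001, -1.0]]
ft_force: [-0.2, -0.0, -3.2]
gripper_width: 0.0138
finger_force: 30.0
clock: 13.5
eef_pos: [0.5697, 0.3522, 0.3715]
ee_rot: [[-0.998, -0.061, -0.001], [-0.061, 0.998, -0.002], [0.001, -0.002, -1.0]]
ft_force: [-0.2, -0.3, -1.4]
gripper_width: 0.0138
finger_force: 30.0
clock: 14.0
eef_pos: [0.5696, 0.3773, 0.373]
ee_rot: [[-0.998, -0.057, 0.001], [-0.057, 0.998, -0.0], [-0.001, -0.0, -1.0]]
ft_force: [-0.1, 0.2, -3.6]
gripper_width: 0.0138
finger_force: 30.0
top [ 131  200   82   79 4275] [0.6044 0.3931]
scene [ 116  195  104   68 4045] [0.5937 0.4062]
d [-13.664   22.163  121.9528] rot [-0.008   0.0206 -0.0718]
```

```bash
python3 -c "
from h import *
a=cv2.imread('pics/top4.png')[160:310,110:340];b=cv2.imread('pics/scene4.png')[130:290,80:320]
cv2.imwrite('pics/s5.png',np.hstack([cv2.resize(a,(400,260)),cv2.resize(b,(400,260))]))"
```

```text
(no output)
```

View pics/s5.png

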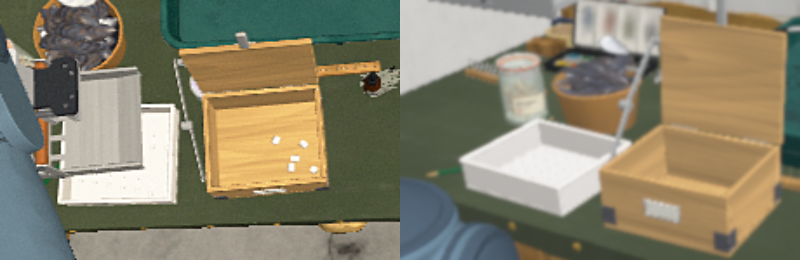

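The five media are clearly in the chest and the tray hasn't moved. Next is positioning and pouring.

```bash
python3 -m crank '{"translation":[[-3,10,15],[-8,30,50],[-12,45,90],[-15,55,130],[-16,57,155]],"dr":[[0,0,0],[0,0,0],[0,0,0],[0,0,0],[0,0,0]],"grip":[1,1,1,1,1]}'
python3 -m crank '{"translation":[[0,1,0],[0,4,0],[0,6,0],[0,7,-1],[0,8,-2]],"dr":[[-4,0,0],[-10,0,0],[-15,0,0],[-19,0,0],[-23,0,0]],"grip":[1,1,1,1,1]}'
python3 -m crank '{"translation":[[0,1,0],[0,2,0],[0,3,0],[0,4,0],[0,4,0]],"dr":[[-3,0,0],[-6,0,0],[-9,0,0],[-12,0,0],[-14,0,0]],"grip":[1,1,1,1,1]}'
python3 -m crank '{"translation":[[0,1,0],[0,1,0],[0,2,0],[0,2,0],[0,3,0]],"dr":[[-2,0,0],[-4,0,0],[-6,0,0],[-8,0,0],[-9,0,0]],"grip":[1,1,1,1,1]}'
python3 -m crank '{"translation":[[0,0,0],[0,0,0],[0,0,0],[0,0,0]],"dr":[[0,0,0],[0,0,0],[0,0,0],[0,0,0]],"grip":[1,1,1,1]}'
python3 -c "
from h import *
print(env.sense()['joint_pos'])
a=env.read_camera('wrist')[:,:,::-1];b=env.read_camera('scene')[130:290,80:320,::-1];t=env.read_camera('top')[160:310,110:340,::-1]
cv2.imwrite('pics/s6.png',np.hstack([cv2.resize(a,(400,300)),np.vstack([cv2.resize(b,(400,260)),cv2.resize(t,(400,260))])[:300]]) if 0 else np.hstack([cv2.resize(a,(480,520)),np.vstack([cv2.resize(b,(320,260)),cv2.resize(t,(320,260))])]))"

```

```text
clock: 14.72
eef_pos: [0.5805, 0.4358, 0.213]
ee_rot: [[-0.998, -0.059, -0.004], [-0.059, 0.998, -0.002], [0.005, -0.002, -1.0]]
ft_force: [0.2, -1.0, -3.0]
gripper_width: 0.0135
finger_force: 30.0
clock: 15.35
eef_pos: [0.5812, 0.4434, 0.2183]
ee_rot: [[-0.998, -0.053, -0.024], [-0.058, 0.919, 0.391], [0.001, 0.392, -0.92]]
ft_force: [0.6, 0.7, -3.1]
gripper_width: 0.0135
finger_force: 30.0
clock: 15.98
eef_pos: [0.5809, 0.4469, 0.2195]
ee_rot: [[-0.998, -0.045, -0.036], [-0.058, 0.798, 0.6], [0.002, 0.601, -0.799]]
ft_force: [0.4, -0.4, -2.3]
gripper_width: 0.0138
finger_force: 30.0
clock: 16.6
eef_pos: [0.5808, 0.4493, 0.2214]
ee_rot: [[-0.998, -0.039, -0.043], [-0.058, 0.694, 0.717], [0.002, 0.719, -0.695]]
ft_force: [-0.2, 0.0, -1.6]
gripper_width: 0.0138
finger_force: 30.0
clock: 17.1
eef_pos: [0.5811, 0.4498, 0.2232]
ee_rot: [[-0.998, -0.041, -0.042], [-0.058, 0.694, 0.718], [-0.0, 0.719, -0.695]]
ft_force: [0.2, 0.1, -3.1]
gripper_width: 0.0137
finger_force: 30.0
[ 12.6739  16.8226  93.27    49.2117  69.6096 -98.6861]
```

View pics/s6.png

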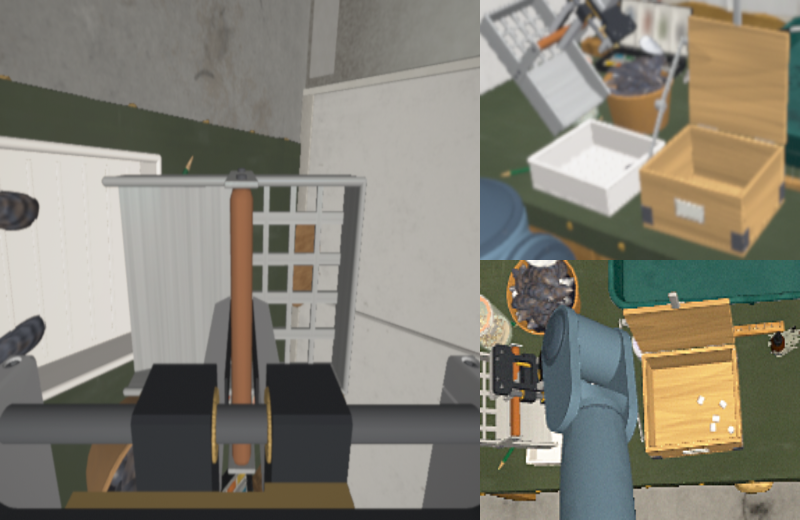

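The wrist view shows an empty sieve and both shells in the tray at about (15,210) and (20,340). I'll level the sieve, raise it and carry it back to the bench.

```bash
python3 -m crank '{"translation":[[0,10,-10],[0,20,-20],[0,30,-30],[0,40,-40],[0,50,-50]],"dr":[[10,0,0],[20,0,0],[30,0,0],[40,0,0],[46,0,0]],"grip":[1,1,1,1,1]}'
python3 -m crank '{"translation":[[0,-5,-60],[0,-10,-120],[0,-60,-140],[0,-120,-140],[0,-180,-140]],"dr":[[0,0,0],[0,0,0],[0,0,0],[0,0,0],[0,0,0]],"grip":[1,1,1,1,1]}'
python3 -m crank '{"translation":[[0,-60,0],[0,-120,0],[0,-180,0],[0,-240,0],[0,-300,0]],"dr":[[0,0,0],[0,0,0],[0,0,0],[0,0,0],[0,0,0]],"grip":[1,1,1,1,1]}'
python3 -m crank '{"translation":[[0,-60,30],[0,-120,60],[0,-120,90],[0,-120,90]],"dr":[[0,0,0],[0,0,0],[0,0,0],[0,0,0]],"grip":[1,1,1,1]}'
python3 - <<'E'
from h import *
w=env.read_camera("top"); hsv=cv2.cvtColor(w,cv2.COLOR_RGB2HSV)
T=w[200:290,130:225]; g=cv2.cvtColor(T,cv2.COLOR_RGB2GRAY)
cv2.imwrite("pics/t7.png",cv2.resize(T[:,:,::-1],(570,540),interpolation=cv2.INTER_CUBIC))
go([.5995,-.165,.069],Rt(3.35,0))
E
```

```text
clock: 17.88
eef_pos: [0.5807, 0.4499, 0.2952]
ee_rot: [[-0.998, -0.059, 0.001], [-0.059, 0.998, -0.002], [-0.001, -0.002, -1.0]]
ft_force: [0.5, 0.1, -2.6]
gripper_width: 0.0137
finger_force: 30.0
clock: 18.5
eef_pos: [0.5914, 0.2676, 0.4342]
ee_rot: [[-0.998, -0.059, 0.0], [-0.059, 0.998, 0.001], [-0.0, 0.001, -1.0]]
ft_force: [0.3, -0.3, -2.3]
gripper_width: 0.0137
finger_force: 30.0
clock: 19.12
eef_pos: [0.6089, -0.0322, 0.4339]
ee_rot: [[-0.998, -0.058, 0.001], [-0.058, 0.998, 0.001], [-0.001, 0.001, -1.0]]
ft_force: [1.0, -0.3, -2.2]
gripper_width: 0.0139
finger_force: 30.0
clock: 19.62
eef_pos: [0.6146, -0.1505, 0.34]
ee_rot: [[-0.998, -0.056, -0.006], [-0.056, 0.998, 0.004], [0.006, 0.004, -1.0]]
ft_force: [0.5, -0.1, -2.1]
gripper_width: 0.0136
finger_force: 30.0
d [ 16.4692 -14.5468 273.8886] rot [ 0.1256 -0.1086 -0.0365]
```

View pics/t7.png

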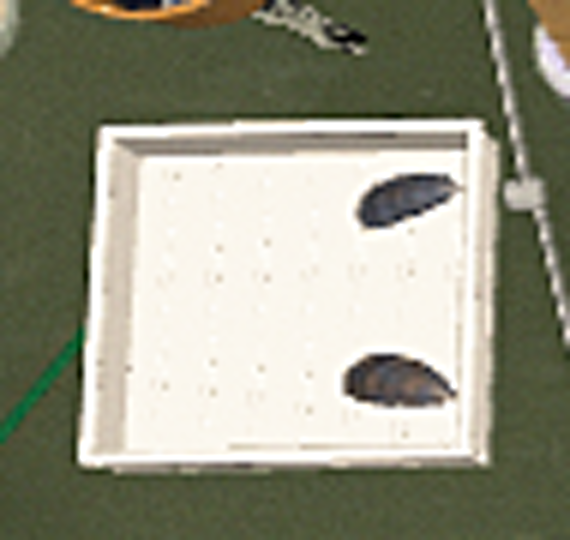

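Both shells lie flat in the tray at (407,200) and (400,380). Now the sieve goes down.

```bash
python3 -m crank '{"translation":[[5,-5,50],[10,-10,105],[15,-14,160],[16,-14.5,205],[16,-14.5,235]],"dr":[[0,0,0],[0,0,0],[0,0,0],[0,0,0],[0,0,0]],"grip":[1,1,1,1,1]}'
python3 -m crank '{"translation":[[0,0,15],[0,0,25],[0,0,32],[0,0,36],[0,0,38]],"dr":[[0,0,0],[0,0,0],[0,0,0],[0,0,0],[0,0,0]],"grip":[1,1,1,1,1]}'
python3 -m crank '{"translation":[[0,0,1],[0,0,1],[0,0,1],[0,0,1]],"dr":[[0,0,0],[0,0,0],[0,0,0],[0,0,0]],"grip":[1,1,1,1]}'
```

```text
clock: 20.3
eef_pos: [0.6019, -0.1649, 0.109]
ee_rot: [[-0.998, -0.059, 0.001], [-0.059, 0.998, 0.0], [-0.001, 0.0, -1.0]]
ft_force: [0.8, 0.7, -3.0]
gripper_width: 0.0138
finger_force: 30.0
clock: 20.92
eef_pos: [0.6013, -0.1661, 0.0712]
ee_rot: [[-0.998, -0.058, 0.001], [-0.058, 0.998, -0.0], [-0.001, -0.0, -1.0]]
ft_force: [0.6, 0.5, -1.7]
gripper_width: 0.0136
finger_force: 30.0
clock: 21.42
eef_pos: [0.601, -0.166, 0.0698]
ee_rot: [[-0.998, -0.058, 0.0], [-0.058, 0.998, -0.0], [-0.0, -0.0, -1.0]]
ft_force: [0.5, -0.9, -2.2]
gripper_width: 0.0139
finger_force: 30.0
```

```bash
python3 -m crank '{"translation":[[0,0,1],[0,0,2],[0,0,2],[0,0,2]],"dr":[[0,0,0],[0,0,0],[0,0,0],[0,0,0]],"grip":[1,1,1,1]}'
python3 -m crank '{"translation":[[0,0,0],[0,0,0],[0,0,0],[0,0,0],[0,0,0]],"dr":[[0,0,0],[0,0,0],[0,0,0],[0,0,0],[0,0,0]],"grip":[0.6,0.5,0.4,0.4,0.4]}'
python3 -m crank '{"translation":[[0,0,-20],[0,0,-60],[0,-60,-90],[0,-120,-90],[0,-150,-90]],"dr":[[0,0,0],[0,0,0],[0,0,0],[0,0,0],[0,0,0]],"grip":[0.4,0.4,0.4,0.4,0.4]}'
python3 -m crank '{"translation":[[0,-30,0],[0,-30,0],[0,-30,0]],"dr":[[0,0,0],[0,0,0],[0,0,0]],"grip":[0.4,0.4,0.4]}'
python3 - <<'E'
from h import *
w=env.read_camera('wrist');c=env.get_calibration('wrist');cv2.imwrite("pics/w8.png",w[:,:,::-1])
hsv=cv2.cvtColor(w,cv2.COLOR_RGB2HSV)
m=((hsv[...,1]<45)&(hsv[...,2]>190)).astype(np.uint8)
n,l,st,ce=cv2.connectedComponentsWithStats(m)
for i in range(1,n):
    P=onz('wrist',ce[i],.009,c)
    if 60<st[i,4]<1500 and .45<P[0]<.75 and -.5<P[1]<-.29: print(ce[i].round(),st[i,2:],P[:2])
print(proj("wrist",[.5332,-.4441,.004],c))
E
```

```text
clock: 21.92
eef_pos: [0.6014, -0.1661, 0.0687]
ee_rot: [[-0.998, -0.058, 0.001], [-0.058, 0.998, -0.0], [-0.001, -0.0, -1.0]]
ft_force: [-2.8, 1.4, 6.1]
gripper_width: 0.0138
finger_force: 30.0
clock: 22.55
eef_pos: [0.6009, -0.1659, 0.0677]
ee_rot: [[-0.998, -0.058, -0.0], [-0.058, 0.998, 0.0], [0.0, 0.0, -1.0]]
ft_force: [-0.3, -0.4, -0.2]
gripper_width: 0.0283
finger_force: 0.0
clock: 23.18
eef_pos: [0.6102, -0.3191, 0.1607]
ee_rot: [[-0.998, -0.056, 0.003], [-0.056, 0.998, -0.003], [-0.003, -0.003, -1.0]]
ft_force: [-0.5, 0.0, 0.1]
gripper_width: 0.0283
finger_force: 0.0
clock: 23.55
eef_pos: [0.6116, -0.3449, 0.1585]
ee_rot: [[-0.998, -0.059, 0.0], [-0.059, 0.998, 0.0], [-0.0, 0.0, -1.0]]
ft_force: [-0.3, -0.4, 0.7]
gripper_width: 0.0283
finger_force: 0.0
[255. 202.] [ 15  15 173] [ 0.5925 -0.4093]
[319. 246.] [ 14  16 169] [ 0.6335 -0.3457]
[218.7517 135.0458]
```

View pics/w8.png

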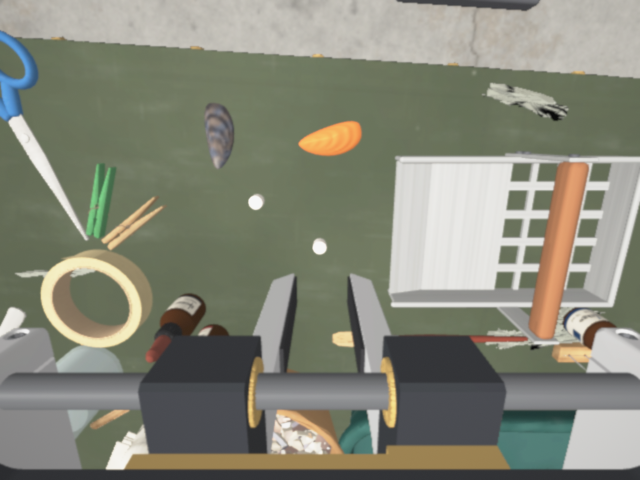

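The sieve stands level and empty, the strays are at (319,246) and (255,202), and the dark shell is at (219,135), all as measured. Next I'll pick the first stray cylinder and take it to the chest.

```bash
python3 -m crank '{"translation":[[-21.5,-2,40],[-21.5,-2,90],[-21.5,-2,130],[-21.5,-2,148],[-21.5,-2,154]],"dr":[[0,0,0],[0,0,0],[0,0,0],[0,0,0],[0,0,0]],"grip":[0.3,0.3,0.3,0.3,0.3]}'
python3 -m crank '{"translation":[[0,0,0],[0,0,0],[0,0,0],[0,0,0],[0,0,0]],"dr":[[0,0,0],[0,0,0],[0,0,0],[0,0,0],[0,0,0]],"grip":[0.3,0.7,1,1,1]}'
python3 -m crank '{"translation":[[0,0,-30],[0,0,-90],[5,0,-150],[10,50,-190],[20,110,-190]],"dr":[[0,0,0],[0,0,0],[0,0,0],[0,0,0],[0,0,0]],"grip":[1,1,1,1,1]}'
python3 -m crank '{"translation":[[10,60,0],[20,120,0],[25,180,0],[28,240,0],[28,300,0]],"dr":[[0,0,0],[0,0,0],[0,0,0],[0,0,0],[0,0,0]],"grip":[1,1,1,1,1]}'
python3 -c "
from h import *
go([.575,.10,.06],Rt(3.35))"
```

```text
clock: 24.22
eef_pos: [0.6331, -0.3456, 0.0035]
ee_rot: [[-0.998, -0.059, -0.001], [-0.059, 0.998, 0.0], [0.001, 0.0, -1.0]]
ft_force: [0.6, -0.3, 1.5]
gripper_width: 0.0328
finger_force: 0.0
clock: 24.85
eef_pos: [0.6336, -0.3468, 0.0049]
ee_rot: [[-0.998, -0.058, 0.001], [-0.058, 0.998, -0.001], [-0.001, -0.001, -1.0]]
ft_force: [-0.7, 0.3, 4.3]
gripper_width: 0.0119
finger_force: 30.0
clock: 25.48
eef_pos: [0.6083, -0.2386, 0.1985]
ee_rot: [[-0.998, -0.056, 0.007], [-0.056, 0.998, -0.004], [-0.007, -0.005, -1.0]]
ft_force: [0.5, -0.5, 0.1]
gripper_width: 0.012
finger_force: 30.0
clock: 26.1
eef_pos: [0.5605, 0.0619, 0.1936]
ee_rot: [[-0.998, -0.058, 0.0], [-0.058, 0.998, -0.0], [-0.0, -0.0, -1.0]]
ft_force: [0.8, 0.1, -0.1]
gripper_width: 0.0118
finger_force: 30.0
d [-16.6918  37.1497 133.5859] rot [-0.      0.0002 -0.0356]
```

```bash
python3 -m crank '{"translation":[[-15,37,40],[-15,37,90],[-15,37,125],[-15,37,135],[-15,37,135]],"dr":[[0,0,0],[0,0,0],[0,0,0],[0,0,0],[0,0,0]],"grip":[1,1,1,1,1]}'
python3 -m crank '{"translation":[[0,0,0],[0,0,0],[0,0,0],[0,0,-60],[0,0,-120]],"dr":[[0,0,0],[0,0,0],[0,0,0],[0,0,0],[0,0,0]],"grip":[0.6,0.3,0.3,0.3,0.3]}'
python3 -m crank '{"translation":[[0,-60,-10],[0,-120,-10],[-5,-180,-10],[-5,-240,-10],[-5,-300,-10]],"dr":[[0,0,0],[0,0,0],[0,0,0],[0,0,0],[0,0,0]],"grip":[0.3,0.3,0.3,0.3,0.3]}'
python3 -m crank '{"translation":[[-5,-60,0],[-15,-120,0],[-25,-180,0],[-35,-200,0],[-35,-200,0]],"dr":[[0,0,0],[0,0,0],[0,0,0],[0,0,0],[0,0,0]],"grip":[0.3,0.3,0.3,0.3,0.3]}'
python3 -c "
from h import *
go([.5922,-.409,.005],Rt(3.35))"
```

```text
clock: 26.72
eef_pos: [0.5741, 0.0978, 0.0589]
ee_rot: [[-0.998, -0.058, -0.0], [-0.058, 0.998, -0.0], [0.0, 0.0, -1.0]]
ft_force: [0.0, 0.4, -0.1]
gripper_width: 0.0116
finger_force: 30.0
clock: 27.35
eef_pos: [0.5735, 0.0979, 0.1799]
ee_rot: [[-0.998, -0.058, -0.001], [-0.058, 0.998, 0.0], [0.001, 0.0, -1.0]]
ft_force: [0.6, 0.1, 0.7]
gripper_width: 0.0327
finger_force: 0.0
clock: 27.98
eef_pos: [0.5965, -0.2033, 0.1892]
ee_rot: [[-0.998, -0.058, 0.001], [-0.058, 0.998, -0.0], [-0.001, -0.0, -1.0]]
ft_force: [-0.5, 0.4, -0.0]
gripper_width: 0.0332
finger_force: 0.0
clock: 28.6
eef_pos: [0.6429, -0.4002, 0.1883]
ee_rot: [[-0.998, -0.056, -0.0], [-0.056, 0.998, 0.0], [0.0, 0.0, -1.0]]
ft_force: [-0.6, -0.0, 0.2]
gripper_width: 0.0331
finger_force: 0.0
d [ 51.1169  -5.9433 183.3204] rot [ 0.0108 -0.0051 -0.1117]
```

```bash
python3 -m crank '{"translation":[[30,-6,50],[51,-6,100],[51,-6,145],[51,-6,175],[51,-6,183]],"dr":[[0,0,0],[0,0,0],[0,0,0],[0,0,0],[0,0,0]],"grip":[0.3,0.3,0.3,0.3,0.3]}'
python3 -m crank '{"translation":[[0,0,0],[0,0,0],[0,0,0],[0,0,0],[0,0,0]],"dr":[[0,0,0],[0,0,0],[0,0,0],[0,0,0],[0,0,0]],"grip":[0.3,0.7,1,1,1]}'
python3 -m crank '{"translation":[[0,0,-30],[0,0,-90],[0,0,-150],[0,50,-190],[0,110,-190]],"dr":[[0,0,0],[0,0,0],[0,0,0],[0,0,0],[0,0,0]],"grip":[1,1,1,1,1]}'
python3 -m crank '{"translation":[[0,60,0],[0,120,0],[0,180,0],[0,240,0],[0,300,0]],"dr":[[0,0,0],[0,0,0],[0,0,0],[0,0,0],[0,0,0]],"grip":[1,1,1,1,1]}'
python3 -m crank '{"translation":[[0,60,0],[0,105,0],[0,105,0]],"dr":[[0,0,0],[0,0,0],[0,0,0]],"grip":[1,1,1]}'
python3 -c "
from h import *
go([.575,.11,.06],Rt(3.35))"
```

```text
clock: 29.22
eef_pos: [0.5912, -0.4052, 0.0035]
ee_rot: [[-0.998, -0.059, -0.003], [-0.059, 0.998, 0.003], [0.003, 0.003, -1.0]]
ft_force: [-0.6, 0.9, -0.1]
gripper_width: 0.0331
finger_force: 0.0
clock: 29.85
eef_pos: [0.5932, -0.4084, 0.0072]
ee_rot: [[-0.998, -0.058, 0.002], [-0.058, 0.998, -0.001], [-0.001, -0.001, -1.0]]
ft_force: [0.0, 0.6, 5.8]
gripper_width: 0.0115
finger_force: 30.0
clock: 30.48
eef_pos: [0.5877, -0.2991, 0.2005]
ee_rot: [[-0.998, -0.056, 0.007], [-0.056, 0.998, -0.005], [-0.006, -0.005, -1.0]]
ft_force: [0.5, -0.1, -1.2]
gripper_width: 0.0117
finger_force: 30.0
clock: 31.1
eef_pos: [0.5681, 0.0033, 0.1955]
ee_rot: [[-0.998, -0.058, -0.0], [-0.058, 0.998, -0.0], [0.0, -0.0, -1.0]]
ft_force: [-0.8, 0.3, -0.6]
gripper_width: 0.0114
finger_force: 30.0
clock: 31.48
eef_pos: [0.5618, 0.1087, 0.1954]
ee_rot: [[-0.998, -0.063, -0.0], [-0.063, 0.998, 0.0], [0.0, 0.0, -1.0]]
ft_force: [0.7, -0.4, 0.2]
gripper_width: 0.0114
finger_force: 30.0
d [-13.2776   0.4199 135.4166] rot [ 0.0035 -0.0281  0.2374]
```

```bash
python3 -m crank '{"translation":[[-13,0,40],[-13,0,90],[-13,0,125],[-13,0,135],[-13,0,135]],"dr":[[0,0,0],[0,0,0],[0,0,0],[0,0,0],[0,0,0]],"grip":[1,1,1,1,1]}'
python3 -m crank '{"translation":[[0,0,0],[0,0,0],[0,0,0],[0,0,-60],[0,0,-120]],"dr":[[0,0,0],[0,0,0],[0,0,0],[0,0,0],[0,0,0]],"grip":[0.6,0.3,0.3,0.1,0.1]}'
python3 -m crank '{"translation":[[0,-60,-10],[0,-120,-10],[0,-180,-10],[0,-240,-10],[0,-300,-10]],"dr":[[0,0,0],[0,0,0],[0,0,0],[0,0,0],[0,0,0]],"grip":[0.1,0.1,0.1,0.1,0.1]}'
python3 -m crank '{"translation":[[15,-60,0],[30,-120,0],[45,-180,0],[60,-240,0],[60,-251,0]],"dr":[[0,0,0],[0,0,0],[0,0,0],[0,0,0],[0,0,0]],"grip":[0.1,0.1,0.1,0.1,0.1]}'
python3 -m crank '{"translation":[[0,0,0],[0,0,0]],"dr":[[0,0,0],[0,0,0]],"grip":[0.1,0.1]}'
python3 - <<'E'
from h import *
w=env.read_camera('wrist');c=env.get_calibration('wrist')
lab=cv2.cvtColor(w,cv2.COLOR_RGB2HSV)
x,y=proj("wrist",[.5332,-.4441,.004],c).astype(int);print(x,y)
# shell: low green excess
g=w[...,1].astype(int)-(w[...,0].astype(int)+w[...,2])//2
m=(g<2).astype(np.uint8); m=cv2.morphologyEx(m,cv2.MORPH_OPEN,np.ones((3,3)))
n,l,st,ce=cv2.connectedComponentsWithStats(m)
for i in range(1,n):
    if st[i,4]>300 and np.hypot(*(ce[i]-(x,y)))<150:
        pts=np.argwhere(l==i)[:,::-1].astype(np.float32); r=cv2.minAreaRect(pts)
        q=cv2.boxPoints(r); P=[onz("wrist",p,.003,c)[:2] for p in q]
        print(ce[i],st[i],onz("wrist",r[0],.004,c),np.round(P,3).tolist(),w[l==i].mean(0))
go([.5332,-.4441,.004],Rt(3.35))
E
```

```text
clock: 32.1
eef_pos: [0.5758, 0.1063, 0.0609]
ee_rot: [[-0.998, -0.057, -0.0], [-0.057, 0.998, -0.0], [0.0, -0.0, -1.0]]
ft_force: [0.1, 0.6, 0.0]
gripper_width: 0.0117
finger_force: 30.0
clock: 32.72
eef_pos: [0.5749, 0.1071, 0.1818]
ee_rot: [[-0.998, -0.058, -0.001], [-0.058, 0.998, -0.0], [0.001, 0.0, -1.0]]
ft_force: [0.3, -0.4, 0.6]
gripper_width: 0.0421
finger_force: 0.0
clock: 33.35
eef_pos: [0.593, -0.1943, 0.1913]
ee_rot: [[-0.998, -0.058, 0.001], [-0.058, 0.998, -0.0], [-0.001, -0.0, -1.0]]
ft_force: [0.2, 1.0, -0.1]
gripper_width: 0.0425
finger_force: 0.0
clock: 33.98
eef_pos: [0.5462, -0.45, 0.1908]
ee_rot: [[-0.999, -0.054, 0.0], [-0.054, 0.999, -0.001], [-0.0, -0.001, -1.0]]
ft_force: [-0.8, 0.6, -0.1]
gripper_width: 0.0421
finger_force: 0.0
clock: 34.22
eef_pos: [0.5483, -0.4448, 0.1908]
ee_rot: [[-0.998, -0.06, -0.0], [-0.06, 0.998, 0.001], [0.0, 0.001, -1.0]]
ft_force: [1.4, 0.1, -0.1]
gripper_width: 0.0423
finger_force: 0.0
322 203
[321.3646 200.8469] [311 177  23  52 960] [ 0.5326 -0.4451  0.004 ] [[0.507, -0.458], [0.505, -0.435], [0.56, -0.431], [0.562, -0.455]] [117.8333 112.3583 112.6146]
[427.3055 206.8618] [397 191  49  29 550] [ 0.5306 -0.3391  0.004 ] [[0.529, -0.37], [0.508, -0.32], [0.533, -0.308], [0.554, -0.358]] [230.7691 149.6909  83.0309]
d [ 15.0958   1.4408 186.8359] rot [ 0.0227 -0.0028  0.1031]
```

```bash
python3 -m crank '{"translation":[[15,1,55],[15,1,110],[15,1,155],[15,1,180],[15,1,187]],"dr":[[0,0,0],[0,0,0],[0,0,0],[0,0,0],[0,0,0]],"grip":[0.1,0.1,0.1,0.1,0.1]}'
python3 -m crank '{"translation":[[0,0,1],[0,0,1],[0,0,1],[0,0,1],[0,0,1]],"dr":[[0,0,0],[0,0,0],[0,0,0],[0,0,0],[0,0,0]],"grip":[0.1,0.5,1,1,1]}'
python3 -m crank '{"translation":[[0,0,-30],[0,0,-90],[0,0,-150],[-5,50,-190],[-10,100,-225]],"dr":[[0,0,0],[0,0,0],[0,0,0],[0,0,0],[0,0,0]],"grip":[1,1,1,1,1]}'

```

```text
clock: 34.9
eef_pos: [0.5326, -0.4452, 0.0026]
ee_rot: [[-0.998, -0.059, -0.001], [-0.059, 0.998, 0.001], [0.001, 0.001, -1.0]]
ft_force: [0.5, 0.8, 0.0]
gripper_width: 0.0424
finger_force: 0.0
clock: 35.52
eef_pos: [0.5332, -0.447, 0.0041]
ee_rot: [[-0.998, -0.058, 0.001], [-0.058, 0.998, -0.001], [-0.001, -0.001, -1.0]]
ft_force: [-0.8, 0.3, 6.7]
gripper_width: 0.0214
finger_force: 29.9
clock: 36.15
eef_pos: [0.5366, -0.3457, 0.229]
ee_rot: [[-0.998, -0.057, 0.001], [-0.057, 0.998, -0.001], [-0.001, -0.001, -1.0]]
ft_force: [0.6, -0.1, 1.1]
gripper_width: 0.0213
finger_force: 29.9
```

```bash
python3 -m crank '{"translation":[[-7,60,-5],[-14,120,-10],[-20,180,-15],[-26,240,-20],[-32,300,-25]],"dr":[[0,0,0],[0,0,0],[0,0,0],[0,0,0],[0,0,0]],"grip":[1,1,1,1,1]}'
python3 -m crank '{"translation":[[-7,60,0],[-14,120,0],[-20,180,0],[-26,240,0],[-32,300,0]],"dr":[[0,0,0],[0,0,0],[0,0,0],[0,0,0],[0,0,0]],"grip":[1,1,1,1,1]}'
python3 -m crank '{"translation":[[-7,60,0],[-14,120,0],[-18,155,0],[-18,155,0]],"dr":[[0,0,0],[0,0,0],[0,0,0],[0,0,0]],"grip":[1,1,1,1]}'
python3 - <<'E'
from h import *
w=env.read_camera('wrist');c=env.get_calibration('wrist')
hsv=cv2.cvtColor(w,cv2.COLOR_RGB2HSV);m=((hsv[...,1]<40)&(hsv[...,2]>170)).astype(np.uint8)
n,l,st,ce=cv2.connectedComponentsWithStats(m)
for i in range(1,n):
    if st[i,4]>2500: print(st[i],onz("wrist",ce[i],.02,c)[:2])
cv2.imwrite("pics/w9.png",w[:,:,::-1])
print([proj("wrist",p,c).round().tolist() for p in([.6733,.4812,.048],[.6696,.2847,.048],[.5043,.4837,.048],[.4983,.2808,.048])])
go([.575,.425,.025],Rt(3.35))
E
```

```text
clock: 36.78
eef_pos: [0.5509, -0.0431, 0.2524]
ee_rot: [[-0.998, -0.058, -0.0], [-0.058, 0.998, 0.0], [-0.0, 0.0, -1.0]]
ft_force: [-0.3, 0.2, -0.9]
gripper_width: 0.0213
finger_force: 29.9
clock: 37.4
eef_pos: [0.5654, 0.2583, 0.2522]
ee_rot: [[-0.998, -0.058, 0.0], [-0.058, 0.998, -0.0], [0.0, -0.0, -1.0]]
ft_force: [0.4, -0.2, -0.3]
gripper_width: 0.0212
finger_force: 29.9
clock: 37.9
eef_pos: [0.5739, 0.4141, 0.2513]
ee_rot: [[-0.998, -0.061, -0.001], [-0.061, 0.998, -0.001], [0.001, -0.0, -1.0]]
ft_force: [0.4, -0.2, -0.3]
gripper_width: 0.0215
finger_force: 29.9
[  209   138   182   161 18860] [0.5724 0.3873]
[[373.0, 298.0], [210.0, 286.0], [392.0, 154.0], [202.0, 136.0]]
d [ -1.7202  12.51   226.5348] rot [-0.0504 -0.061   0.0723]
```

View pics/w9.png

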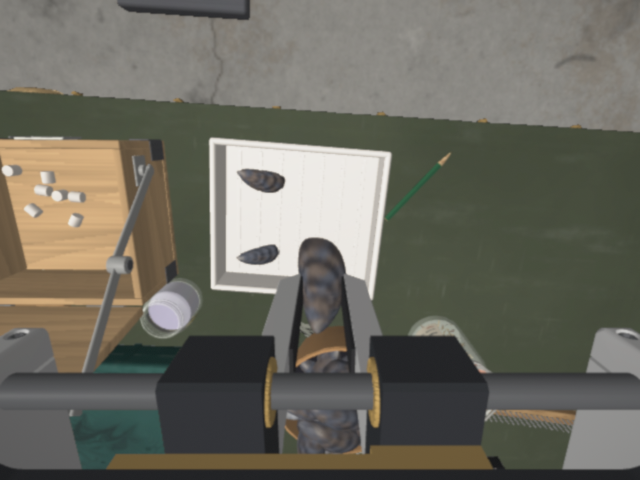

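The tray is in place with two shells, the chest holds seven media, and the third shell is in the fingers. Now lower and release.

```bash
python3 -m crank '{"translation":[[-1,9,60],[-1,9,120],[-1,9,180],[-1,9,220],[-1,9,234]],"dr":[[0,0,0],[0,0,0],[0,0,0],[0,0,0],[0,0,0]],"grip":[1,1,1,1,1]}'
python3 -m crank '{"translation":[[0,0,3],[0,0,4],[0,0,4],[0,0,4],[0,0,4]],"dr":[[0,0,0],[0,0,0],[0,0,0],[0,0,0],[0,0,0]],"grip":[1,1,0.4,0.3,0.3]}'
python3 -m crank '{"translation":[[0,0,-30],[0,0,-90],[0,0,-150],[0,0,-210],[0,0,-240]],"dr":[[0,0,0],[0,0,0],[0,0,0],[0,0,0],[0,0,0]],"grip":[0.3,0.3,0.3,1,1]}'
python3 -m crank '{"translation":[[10,-60,0],[20,-120,0],[30,-180,0],[30,-180,0],[30,-180,0]],"dr":[[0,0,0],[0,0,0],[0,0,0],[0,0,0],[0,0,0]],"grip":[1,1,1,1,1]}'
python3 -c "
from h import *
w=env.read_camera('wrist');cv2.imwrite('pics/w10.png',w[:,:,::-1])
t=env.read_camera('top')[160:300,130:330,::-1];cv2.imwrite('pics/t10.png',cv2.resize(t,(800,560),interpolation=cv2.INTER_CUBIC))
c=env.get_calibration('wrist');print(proj('wrist',[.6057,.2415,.153],c))
go([.585,.2415,.185],Rt(2.4))"
```

```text
clock: 38.58
eef_pos: [0.5736, 0.4187, 0.0152]
ee_rot: [[-0.998, -0.057, -0.005], [-0.057, 0.998, -0.003], [0.005, -0.002, -1.0]]
ft_force: [-0.1, -0.9, 0.5]
gripper_width: 0.0216
finger_force: 29.9
clock: 39.2
eef_pos: [0.5755, 0.4214, 0.0151]
ee_rot: [[-0.998, -0.058, 0.001], [-0.058, 0.998, 0.0], [-0.001, 0.0, -1.0]]
ft_force: [0.5, 0.5, -0.9]
gripper_width: 0.0328
finger_force: 0.0
clock: 39.83
eef_pos: [0.5764, 0.4219, 0.2598]
ee_rot: [[-0.998, -0.058, 0.006], [-0.058, 0.998, 0.003], [-0.006, 0.003, -1.0]]
ft_force: [0.0, -0.3, 0.2]
gripper_width: 0.0164
finger_force: 0.0
clock: 40.45
eef_pos: [0.5559, 0.2401, 0.2549]
ee_rot: [[-0.998, -0.058, 0.001], [-0.058, 0.998, 0.001], [-0.001, 0.001, -1.0]]
ft_force: [-0.1, -0.4, 0.1]
gripper_width: 0.0006
finger_force: 0.0
[318.6976 292.7805]
d [-29.1324  -1.1482  69.6136] rot [0.0182 0.0176 1.0152]
```

View pics/t10.png

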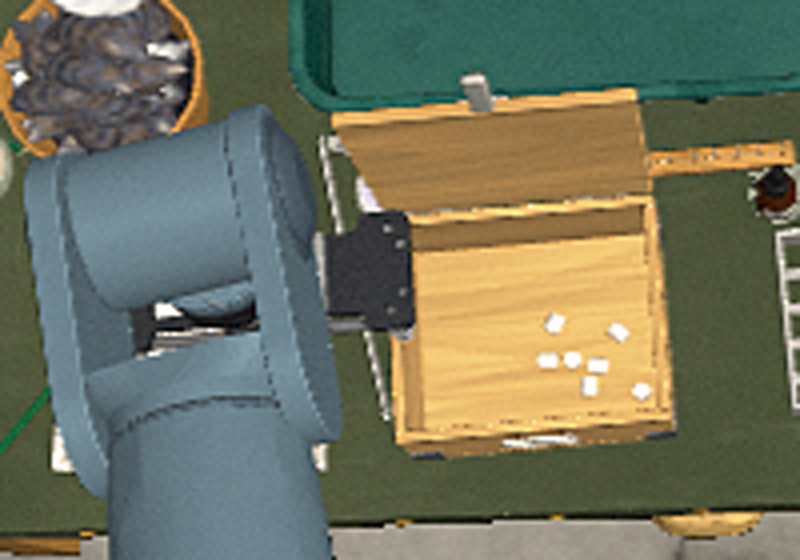

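All seven media show in the chest at (555,322), (618,332), (547,360), (572,360), (598,366), (590,385) and (642,390). Next I push the knee down and back with closed fingers.

```bash
python3 -m crank '{"translation":[[-15,-1,30],[-29,-1,60],[-29,-1,75],[-29,-1,80],[-29,-1,80]],"dr":[[0,0,-1],[0,0,-1],[0,0,-1],[0,0,-1],[0,0,-1]],"grip":[1,1,1,1,1]}'
python3 -m crank '{"translation":[[-2,0,2],[-5,0,5],[-8,0,8],[-11,0,11],[-14,0,14]],"dr":[[0,0,0],[0,0,0],[0,0,0],[0,0,0],[0,0,0]],"grip":[1,1,1,1,1]}'
python3 -m crank '{"translation":[[-3,0,3],[-6,0,6],[-9,0,9],[-12,0,12],[-14,0,14]],"dr":[[0,0,0],[0,0,0],[0,0,0],[0,0,0],[0,0,0]],"grip":[1,1,1,1,1]}'
```

```text
clock: 41.18
eef_pos: [0.5847, 0.2409, 0.1751]
ee_rot: [[-0.997, -0.076, 0.001], [-0.076, 0.997, 0.0], [-0.001, 0.0, -1.0]]
ft_force: [0.1, -0.1, 0.3]
gripper_width: 0.0003
finger_force: 0.0
clock: 41.8
eef_pos: [0.5989, 0.2415, 0.1602]
ee_rot: [[-0.997, -0.075, -0.0], [-0.075, 0.997, -0.0], [0.0, -0.0, -1.0]]
ft_force: [-0.3, -0.2, -0.3]
gripper_width: 0.0009
finger_force: 0.0
clock: 42.42
eef_pos: [0.6125, 0.2426, 0.146]
ee_rot: [[-0.997, -0.076, -0.001], [-0.076, 0.997, -0.0], [0.001, -0.0, -1.0]]
ft_force: [-1.7, 0.9, 0.0]
gripper_width: 0.0005
finger_force: 0.6
```

```bash
python3 -m crank '{"translation":[[-2,0,2],[-4,0,4],[-5,0,5],[-5,0,5]],"dr":[[0,0,0],[0,0,0],[0,0,0],[0,0,0]],"grip":[1,1,1,1]}'
python3 -m crank '{"translation":[[6,0,-10],[20,0,-40],[30,0,-90],[40,0,-150],[40,0,-180]],"dr":[[0,0,0],[0,0,0],[0,0,0],[0,0,0],[0,0,0]],"grip":[1,1,1,1,0.4]}'
python3 -m crank '{"translation":[[0,-60,0],[0,-110,0],[0,-110,0]],"dr":[[0,0,-2],[0,0,-2],[0,0,-2]],"grip":[0.4,0.4,0.4]}'
python3 - <<'E'
from h import *
cv2.imwrite("pics/s11.png",env.read_camera("scene")[:,:,::-1])
w=env.read_camera("wrist");cv2.imwrite("pics/w11.png",w[:,:,::-1])
a=cv2.cvtColor(cv2.imread("pics/scene0.png"),cv2.COLOR_BGR2GRAY);b=cv2.cvtColor(cv2.imread("pics/s11.png"),cv2.COLOR_BGR2GRAY)
for nm,g in(("0",a),("11",b)):
    # rivet template = patch around old rivet
    if nm=="0": t=g[188:201,208:223]
    r=cv2.matchTemplate(g[150:260,190:260],t,cv2.TM_CCOEFF_NORMED)
    for _ in range(3):
        _,v,_,p=cv2.minMaxLoc(r); print(nm,round(v,2),p[0]+190+7,p[1]+150+6); cv2.circle(r,p,8,-1,-1)
O=lambda x,z:proj("scene",[x,.2415,z])
print("orig",O(.6057,.153),"pushed +20/-20",O(.6257,.133),"+14",O(.6197,.139))
d=cv2.absdiff(a,b)[140:260,190:330]>40; n,l,st,ce=cv2.connectedComponentsWithStats(d.astype(np.uint8))
print([(st[i].tolist(),(ce[i]+[190,140]).round().tolist()) for i in range(1,n) if st[i,4]>6])
E
```

```text
clock: 42.92
eef_pos: [0.6173, 0.2429, 0.1411]
ee_rot: [[-0.997, -0.076, -0.001], [-0.076, 0.997, -0.0], [0.001, -0.0, -1.0]]
ft_force: [-2.9, 0.6, -0.2]
gripper_width: 0.0004
finger_force: 1.2
clock: 43.55
eef_pos: [0.5788, 0.2403, 0.328]
ee_rot: [[-0.997, -0.076, 0.01], [-0.076, 0.997, 0.002], [-0.01, 0.001, -1.0]]
ft_force: [-0.7, 0.1, 0.2]
gripper_width: 0.0073
finger_force: 0.0
clock: 43.92
eef_pos: [0.5869, 0.1276, 0.3232]
ee_rot: [[-0.994, -0.106, 0.004], [-0.106, 0.994, -0.0], [-0.004, -0.001, -1.0]]
ft_force: [0.1, -0.4, -1.1]
gripper_width: 0.0283
finger_force: 0.0
0 1.0 215 194
0 0.83 213 203
0 0.79 222 174
11 0.96 219 199
11 0.8 222 185
11 0.76 224 175
orig [214.7801 193.8731] pushed +20/-20 [220.3531 198.4935] +14 [218.705  197.1272]
[([116, 9, 7, 16, 33], [310.0, 156.0]), ([34, 26, 2, 6, 8], [224.0, 168.0]), ([24, 31, 15, 44, 134], [221.0, 195.0]), ([30, 34, 4, 8, 15], [221.0, 178.0]), ([22, 51, 6, 4, 17], [215.0, 193.0]), ([20, 60, 5, 14, 23], [212.0, 207.0]), ([21, 79, 3, 5, 9], [212.0, 221.0]), ([16, 83, 3, 3, 9], [207.0, 224.0])]
```

```bash
python3 - <<'E'
from h import *
a=cv2.imread("pics/scene0.png");b=cv2.imread("pics/s11.png")
def m(u,v,h=9,s=14):
    t=a[v-h:v+h+1,u-h:u+h+1]; r=cv2.matchTemplate(b[v-h-s:v+h+s+1,u-h-s:u+h+s+1],t,cv2.TM_CCOEFF_NORMED); _,q,_,p=cv2.minMaxLoc(r); return round(q,3),p[0]-s,p[1]-s
print("corner R",m(311,150),"corner L",m(237,140),"tabbase",m(273,144,7),"stay up",m(233,155,5))
h=np.array([.678,.1285,.095])
for deg in(95,92.5,90): 
    t=np.radians(deg); P=[h[0]-.17*np.cos(t)+.0,.029,.095+.17*np.sin(t)]; T=[h[0]-.2*np.cos(t)+.005*np.sin(t),.1305,.095+.2*np.sin(t)+.005*np.cos(t)]; print(deg,proj("scene",P),T)
# tab in both images: gray columns above lid edge
for nm,im in(("0",a),("11",b)):
    for v in(128,132,136): print(nm,v,cv2.cvtColor(im,cv2.COLOR_BGR2GRAY)[v,262:286].tolist())
go([.696,.1305,.345],Rt(2.4))
E
```

```text
corner R (0.95, -1, 0) corner L (0.935, 0, 0) tabbase (0.965, -2, 0) stay up (0.899, -1, 1)
95 [309.6069 152.294 ] [np.float64(0.7004121220399904), 0.1305, np.float64(0.29380316090461084)]
92.5 [308.1337 153.0307] [np.float64(0.6917191185809765), 0.1305, np.float64(0.2945915473795449)]
90 [306.6424 153.9144] [np.float64(0.683), 0.1305, np.float64(0.29500000000000004)]
0 128 [167, 165, 171, 181, 184, 183, 177, 164, 145, 139, 143, 151, 160, 169, 171, 172, 172, 174, 175, 175, 176, 176, 175, 175]
0 132 [163, 163, 165, 176, 187, 188, 183, 169, 146, 135, 138, 144, 154, 164, 170, 172, 173, 173, 173, 174, 174, 174, 174, 174]
0 136 [106, 112, 121, 137, 155, 162, 161, 153, 137, 133, 137, 143, 153, 160, 160, 161, 161, 163, 165, 167, 168, 169, 169, 169]
11 128 [169, 168, 173, 182, 186, 176, 159, 154, 158, 166, 174, 175, 174, 174, 174, 174, 175, 177, 177, 178, 178, 178, 178, 179]
11 132 [166, 164, 168, 179, 187, 176, 151, 136, 138, 144, 155, 165, 171, 174, 174, 176, 175, 176, 176, 176, 177, 176, 177, 176]
11 136 [108, 114, 123, 139, 155, 154, 139, 133, 135, 142, 153, 159, 159, 157, 160, 162, 163, 165, 167, 170, 171, 171, 172, 172]
d [-109.0056  -11.6269  -22.0041] rot [0.0094 0.1481 3.884 ]
```

```bash
python3 -m crank '{"translation":[[0,0,-30],[-50,-5,-30],[-100,-11,-30],[-105,-11,-27],[-105,-11,-22]],"dr":[[0,0,2],[0,0,3.9],[0,0,3.9],[0,0,3.9],[0,0,3.9]],"grip":[-0.3,-0.3,-0.3,-0.3,-0.3]}'
python3 -m crank '{"translation":[[0,0,0],[0,0,0],[0,0,0]],"dr":[[0,0,0],[0,0,0],[0,0,0]],"grip":[-0.3,-0.3,-0.3]}'
python3 - <<'E'
from h import *
w=env.read_camera("wrist");c=env.get_calibration("wrist");cv2.imwrite("pics/w12.png",w[:,:,::-1])
T=[.692,.1305,.2945]; print(proj("wrist",T,c),proj("wrist",[.692,.1225,.31],c),proj("wrist",[.692,.1385,.31],c))
go([.692,.1305,.277],Rt(2.4))
u,v=proj("wrist",[.690,.1305,.30],c).astype(int)
print(u,v,cv2.cvtColor(w,cv2.COLOR_RGB2GRAY)[min(v,470),max(u-40,0):u+40:2].tolist())
E
```

```text
clock: 44.65
eef_pos: [0.6914, 0.1321, 0.3434]
ee_rot: [[-0.999, -0.044, 0.0], [-0.044, 0.999, 0.0], [-0.0, 0.0, -1.0]]
ft_force: [-0.3, 0.1, 0.7]
gripper_width: 0.0612
finger_force: 0.0
clock: 45.02
eef_pos: [0.6913, 0.131, 0.3444]
ee_rot: [[-0.999, -0.043, 0.001], [-0.043, 0.999, 0.0], [-0.001, -0.0, -1.0]]
ft_force: [0.5, -0.7, -0.1]
gripper_width: 0.0609
finger_force: 0.0
[320.5593 259.5481] [308.2668 266.9182] [332.6327 267.8982]
d [-0.5146 -0.4577 67.2244] rot [-0.0021  0.0568  0.0387]
320 259 [86, 89, 90, 91, 91, 87, 83, 81, 81, 84, 87, 89, 88, 90, 115, 133, 122, 117, 115, 113, 113, 112, 111, 106, 99, 91, 76, 74, 75, 76, 76, 78, 78, 79, 79, 78, 77, 79, 79, 75]
```

The wrist camera row shows the tab between columns 308 and 330, matching the prediction. I'll descend and pinch it.

```bash
python3 -m crank '{"translation":[[0,-1,20],[0,-1,40],[0,-1,55],[0,-1,64],[0,-1,66]],"dr":[[0,0,0],[0,0,0],[0,0,0],[0,0,0],[0,0,0]],"grip":[-0.3,-0.3,-0.3,-0.3,-0.3]}'
python3 -m crank '{"translation":[[0,0,0],[0,0,0],[0,0,0],[0,0,0],[0,0,0]],"dr":[[0,0,0],[0,0,0],[0,0,0],[0,0,0],[0,0,0]],"grip":[0.2,0.5,0.8,1,1]}'
python3 -m crank '{"translation":[[0,0,0],[0,0,0]],"dr":[[0,0,0],[0,0,0]],"grip":[1,1]}'
python3 - <<'E'
from h import *
s=env.sense();R=s["ee_rot"];p=s["eef_pos"]; g=p+R[:,2]*-.019; print("grasp",g,s["gripper_width"],s["ft_force"])
h=np.array([.678,.095]); v=np.array([g[0]-h[0],g[2]-h[1]]);r=np.hypot(*v);a0=np.degrees(np.arctan2(v[1],-v[0]));print(r,a0)
yaw=np.radians(2.4);tgt=list(range(int(a0//1)-2,0,-4))
out=[]
for a in np.r_[np.arange(a0-2,8,-4),6,4,2,1,0]:
    t=np.radians(a);d=np.array([-r*np.cos(t)-v[0],0,r*np.sin(t)-v[1]]); W=np.array([d[0]*np.cos(yaw),d[0]*np.sin(yaw),d[2]]); out.append((round(a,1),(R.T@W*1000).round(1).tolist()))
for o in out: print(o)
E
```

```text
clock: 45.7
eef_pos: [0.6915, 0.1299, 0.2765]
ee_rot: [[-0.999, -0.042, -0.001], [-0.042, 0.999, -0.0], [0.001, 0.0, -1.0]]
ft_force: [-0.0, -0.6, -1.0]
gripper_width: 0.0609
finger_force: 0.0
clock: 46.32
eef_pos: [0.6918, 0.1294, 0.2776]
ee_rot: [[-0.999, -0.042, 0.0], [-0.042, 0.999, -0.001], [-0.0, -0.001, -1.0]]
ft_force: [-0.3, 2.5, 0.8]
gripper_width: 0.016
finger_force: 30.0
clock: 46.58
eef_pos: [0.6918, 0.1295, 0.2776]
ee_rot: [[-0.999, -0.042, 0.0], [-0.042, 0.999, -0.001], [-0.0, -0.001, -1.0]]
ft_force: [-0.8, -2.7, 1.0]
gripper_width: 0.0155
finger_force: 30.0
grasp [0.6918 0.1295 0.2966] 0.01554187234317947 [-0.7921 -2.7446  1.0242]
0.2020509162193694 93.90663503916635
(np.float64(91.9), [7.0, 0.0, -0.4])
(np.float64(87.9), [21.1, 0.0, -0.3])
(np.float64(83.9), [35.2, 0.0, 0.7])
(np.float64(79.9), [49.2, 0.0, 2.7])
(np.float64(75.9), [63.0, 0.0, 5.6])
(np.float64(71.9), [76.5, 0.0, 9.5])
(np.float64(67.9), [89.8, 0.0, 14.4])
(np.float64(63.9), [102.6, 0.1, 20.1])
(np.float64(59.9), [115.1, 0.1, 26.8])
(np.float64(55.9), [127.0, 0.1, 34.2])
(np.float64(51.9), [138.4, 0.1, 42.6])
(np.float64(47.9), [149.2, 0.1, 51.6])
(np.float64(43.9), [159.3, 0.1, 61.4])
(np.float64(39.9), [168.8, 0.1, 71.9])
(np.float64(35.9), [177.4, 0.1, 83.1])
(np.float64(31.9), [185.3, 0.1, 94.8])
(np.float64(27.9), [192.3, 0.1, 107.0])
(np.float64(23.9), [198.5, 0.2, 119.7])
(np.float64(19.9), [203.8, 0.2, 132.8])
(np.float64(15.9), [208.1, 0.2, 146.2])
(np.float64(11.9), [211.5, 0.2, 159.9])
(np.float64(6.0), [214.7, 0.2, 180.4])
(np.float64(4.0), [215.3, 0.2, 187.5])
(np.float64(2.0), [215.7, 0.2, 194.5])
(np.float64(1.0), [215.8, 0.2, 198.0])
(np.float64(0.0), [215.8, 0.2, 201.6])
```

```bash
python3 -m crank '{"translation":[[7,0,0],[21,0,0],[35,0,1],[49,0,3],[63,0,6]],"dr":[[0,0,0],[0,0,0],[0,0,0],[0,0,0],[0,0,0]],"grip":[1,1,1,1,1]}'
python3 -m crank '{"translation":[[13.5,0,4],[27,0,9],[39.5,0,14.5],[52,0,21],[64,0,28.5]],"dr":[[0,0,0],[0,0,0],[0,0,0],[0,0,0],[0,0,0]],"grip":[1,1,1,1,1]}'
```

```text
clock: 47.2
eef_pos: [0.6289, 0.1262, 0.2722]
ee_rot: [[-0.999, -0.042, 0.003], [-0.042, 0.999, -0.002], [-0.003, -0.002, -1.0]]
ft_force: [2.2, -5.4, 0.8]
gripper_width: 0.0158
finger_force: 30.0
clock: 47.82
eef_pos: [0.5647, 0.1228, 0.2445]
ee_rot: [[-0.999, -0.042, 0.002], [-0.042, 0.999, -0.004], [-0.002, -0.004, -1.0]]
ft_force: [-1.3, -7.9, 4.2]
gripper_width: 0.0159
finger_force: 30.0
```

```bash
python3 -m crank '{"translation":[[11.5,-0.5,8.5],[22,-0.5,17.5],[32.5,-0.5,27],[42,-1,38],[50.5,-1,49]],"dr":[[0,0,0],[0,0,0],[0,0,0],[0,0,0],[0,0,0]],"grip":[1,1,1,1,1]}'
python3 -m crank '{"translation":[[8,0,11.5],[15,0,24],[21,0,36.5],[26.5,0,49.5],[30.5,0,63]],"dr":[[0,0,0],[0,0,0],[0,0,0],[0,0,0],[0,0,0]],"grip":[1,1,1,1,1]}'
```

```text
clock: 48.45
eef_pos: [0.513, 0.12, 0.1944]
ee_rot: [[-0.999, -0.043, -0.002], [-0.043, 0.999, -0.003], [0.002, -0.003, -1.0]]
ft_force: [-3.2, -7.3, 4.5]
gripper_width: 0.0154
finger_force: 30.0
clock: 49.08
eef_pos: [0.482, 0.1184, 0.1303]
ee_rot: [[-0.999, -0.043, -0.004], [-0.043, 0.999, -0.004], [0.004, -0.004, -1.0]]
ft_force: [-4.5, -8.6, 2.0]
gripper_width: 0.0156
finger_force: 30.0
```

```bash
python3 -m crank '{"translation":[[2,-0.5,9],[4,-0.5,18],[5.5,-0.5,26],[6.5,-0.5,33],[7,-0.5,38]],"dr":[[0,0,0],[0,0,0],[0,0,0],[0,0,0],[0,0,0]],"grip":[1,1,1,1,1]}'
python3 -m crank '{"translation":[[0,0,3],[0,0,6],[0,0,8],[0,0,9],[0,0,9]],"dr":[[0,0,0],[0,0,0],[0,0,0],[0,0,0],[0,0,0]],"grip":[1,1,1,1,1]}'
```

```text
clock: 49.7
eef_pos: [0.4749, 0.118, 0.0919]
ee_rot: [[-0.999, -0.043, -0.004], [-0.043, 0.999, -0.003], [0.004, -0.003, -1.0]]
ft_force: [-3.1, -8.0, -0.1]
gripper_width: 0.0154
finger_force: 30.0
clock: 50.32
eef_pos: [0.4742, 0.118, 0.0827]
ee_rot: [[-0.999, -0.044, -0.006], [-0.044, 0.999, -0.003], [0.006, -0.003, -1.0]]
ft_force: [-4.0, -7.7, -0.7]
gripper_width: 0.0157
finger_force: 30.0
```

Grasp height is now about 0.102 with no contact force yet, so I'll go on gently until the force rises.

```bash
python3 -m crank '{"translation":[[0,0,1],[0,0,2],[0,0,3],[0,0,3]],"dr":[[0,0,0],[0,0,0],[0,0,0],[0,0,0]],"grip":[1,1,1,1]}'
python3 -m crank '{"translation":[[0,0,1],[0,0,2],[0,0,3],[0,0,3]],"dr":[[0,0,0],[0,0,0],[0,0,0],[0,0,0]],"grip":[1,1,1,1]}'
```

```text
clock: 50.82
eef_pos: [0.4741, 0.118, 0.0797]
ee_rot: [[-0.999, -0.044, -0.006], [-0.044, 0.999, -0.003], [0.006, -0.003, -1.0]]
ft_force: [-5.0, -7.4, -0.5]
gripper_width: 0.0155
finger_force: 30.0
clock: 51.32
eef_pos: [0.4741, 0.118, 0.0767]
ee_rot: [[-0.999, -0.044, -0.006], [-0.044, 0.999, -0.003], [0.006, -0.003, -1.0]]
ft_force: [-4.3, -8.0, -0.3]
gripper_width: 0.0152
finger_force: 30.0
```

```bash
python3 -m crank '{"translation":[[0,0,1],[0,0,2],[0,0,2]],"dr":[[0,0,0],[0,0,0],[0,0,0]],"grip":[1,1,1]}'
python3 -m crank '{"translation":[[0,0,1],[0,0,2],[0,0,2]],"dr":[[0,0,0],[0,0,0],[0,0,0]],"grip":[1,1,1]}'
python3 -c "
from h import *
c=env.get_calibration('scene')
s=env.read_camera('scene');cv2.imwrite('pics/s13.png',s[:,:,::-1])
for z in(.095,.1,.105,.115): print(z,[proj('scene',p).round(1).tolist() for p in([.510,.2196,z],[.512,.019,z])])
g=cv2.cvtColor(s,cv2.COLOR_RGB2HSV)
for u in(220,240,280):print(u,[(v,*s[v,u].tolist()) for v in range(215,262,3)])
"
```

```text
clock: 51.7
eef_pos: [0.4741, 0.118, 0.0746]
ee_rot: [[-0.999, -0.044, -0.006], [-0.044, 0.999, -0.003], [0.006, -0.003, -1.0]]
ft_force: [-4.7, -7.7, -0.4]
gripper_width: 0.0155
finger_force: 30.0
clock: 52.08
eef_pos: [0.4742, 0.118, 0.0743]
ee_rot: [[-0.999, -0.044, -0.007], [-0.044, 0.999, -0.003], [0.007, -0.003, -1.0]]
ft_force: [-10.7, -8.6, 12.0]
gripper_width: 0.0157
finger_force: 30.0
0.095 [[200.0, 233.5], [275.7, 252.8]]
0.1 [[199.7, 231.5], [275.7, 250.8]]
0.105 [[199.5, 229.6], [275.6, 248.7]]
0.115 [[199.1, 225.7], [275.4, 244.7]]
220 [(215, 55, 58, 64), (218, 59, 60, 65), (221, 85, 86, 90), (224, 174, 176, 179), (227, 183, 185, 187), (230, 130, 131, 135), (233, 114, 114, 117), (236, 126, 127, 130), (239, 144, 145, 147), (242, 144, 145, 148), (245, 145, 146, 149), (248, 153, 154, 157), (251, 158, 158, 162), (254, 156, 156, 159), (257, 163, 145, 129), (260, 170, 137, 94)]
240 [(215, 120, 101, 80), (218, 188, 161, 130), (221, 109, 106, 105), (224, 220, 180, 121), (227, 232, 196, 129), (230, 232, 197, 130), (233, 213, 184, 150), (236, 183, 184, 184), (239, 185, 162, 134), (242, 168, 136, 95), (245, 167, 134, 91), (248, 162, 131, 89), (251, 165, 132, 90), (254, 179, 151, 114), (257, 205, 203, 194), (260, 196, 196, 188)]
280 [(215, 229, 191, 126), (218, 231, 195, 129), (221, 236, 203, 134), (224, 234, 198, 131), (227, 225, 186, 123), (230, 226, 187, 124), (233, 227, 188, 125), (236, 227, 188, 125), (239, 223, 183, 121), (242, 226, 187, 124), (245, 210, 168, 112), (248, 193, 156, 105), (251, 191, 153, 103), (254, 197, 158, 105), (257, 207, 166, 110), (260, 210, 168, 111)]
```

Contact force rose to 12 N, so the lid is on its stop. I'll ease off, release and withdraw.

```bash
python3 -m crank '{"translation":[[0,0,-1],[0,0,-1],[0,0,-1],[0,0,-1],[0,0,-1]],"dr":[[0,0,0],[0,0,0],[0,0,0],[0,0,0],[0,0,0]],"grip":[0.7,0.4,0.2,0,0]}'
python3 -m crank '{"translation":[[0,0,-15],[0,0,-50],[0,0,-100],[20,0,-150],[20,-30,-200]],"dr":[[0,0,0],[0,0,0],[0,0,0],[0,0,0],[0,0,0]],"grip":[0,0,0,0,0]}'
python3 -m crank '{"translation":[[0,-60,0],[0,-120,-10],[0,-120,-10],[0,-120,-10]],"dr":[[0,0,0],[0,0,0],[0,0,0],[0,0,0]],"grip":[0,0,0,0]}'
python3 - <<'E'
from h import *
s=env.read_camera("scene");t=env.read_camera("top");cv2.imwrite("pics/s14.png",s[:,:,::-1]);cv2.imwrite("pics/t14.png",t[:,:,::-1])
hs=cv2.cvtColor(t,cv2.COLOR_RGB2HSV)
# tan lid blob corners in top view -> height plane .105
m=((hs[...,0]>10)&(hs[...,0]<24)&(hs[...,1]>70)&(hs[...,2]>140)).astype(np.uint8);m[:150]=0;m[290:]=0;m[:,:200]=0;m[:,310:]=0
m=cv2.morphologyEx(m,cv2.MORPH_OPEN,np.ones((5,5)))
n,l,st,ce=cv2.connectedComponentsWithStats(m);i=1+np.argmax(st[1:,4]);print("lid",st[i]);q=cv2.boxPoints(cv2.minAreaRect(np.argwhere(l==i)[:,::-1].astype(np.float32)))
print([onz("top",p,.105)[:2].round(3).tolist() for p in q])
# white tray + dark shells inside
T=t[205:285,138:218];g=cv2.cvtColor(T,cv2.COLOR_RGB2GRAY);hh=cv2.cvtColor(T,cv2.COLOR_RGB2HSV)
w=((hh[...,1]<40)&(hh[...,2]>170)).astype(np.uint8);print("tray",onz("top",np.argwhere(w)[:,::-1].mean(0)+[138,205],.02)[:2],w.sum())
d=((g<130)).astype(np.uint8);n,l,st,ce=cv2.connectedComponentsWithStats(d)
for i in range(1,n):
    if st[i,4]>30: print("dark",st[i],onz("top",ce[i]+[138,205],.008)[:2])
# change of bystanders between the first and last picture
t0=cv2.imread("pics/top0.png")[:,:,::-1]; 
for nm,(x0,x1,y0,y1) in {"dropper":(316,332,198,216),"jar":(212,228,195,215),"sieve":(320,400,205,266)}.items():
    print(nm,cv2.absdiff(t,np.ascontiguousarray(t0))[y0:y1,x0:x1].mean().round(1))
E
```

```text
clock: 52.75
eef_pos: [0.477, 0.1194, 0.075]
ee_rot: [[-0.999, -0.043, 0.0], [-0.043, 0.999, 0.0], [-0.0, 0.0, -1.0]]
ft_force: [0.3, 0.4, 0.0]
gripper_width: 0.0468
finger_force: 0.0
clock: 53.38
eef_pos: [0.4573, 0.0892, 0.2777]
ee_rot: [[-0.999, -0.046, 0.002], [-0.046, 0.999, 0.0], [-0.002, 0.0, -1.0]]
ft_force: [0.9, -0.1, 0.2]
gripper_width: 0.047
finger_force: 0.0
clock: 53.88
eef_pos: [0.4633, -0.0311, 0.2855]
ee_rot: [[-0.999, -0.042, 0.001], [-0.042, 0.999, 0.0], [-0.001, 0.0, -1.0]]
ft_force: [0.4, 1.0, -0.4]
gripper_width: 0.0476
finger_force: 0.0
lid [ 226  208   68   62 3070]
[[0.673, 0.234], [0.684, 0.029], [0.514, 0.019], [0.504, 0.219]]
tray [0.5877 0.3948] 3229
dark [   0    0   80   80 2477] [0.6258 0.3999]
dark [52 24 15  9 92] [0.6403 0.3378]
dark [ 36  50   9  18 112] [0.5406 0.3919]
dark [ 49  54  19   9 114] [0.5435 0.34  ]
dropper 3.7
jar 44.4
sieve 25.0
```

```bash
python3 - <<'E'
from h import *
a=cv2.imread("pics/s13.png");b=cv2.imread("pics/s14.png");t=cv2.imread("pics/t14.png")
print("lid front shut/now diff",cv2.absdiff(a,b)[225:262,262:300].mean().round(2))
# front-right lid corner in scene: expected at z .105 / .115
print([proj("scene",[.512,.019,z]).round(1).tolist() for z in(.105,.115)],[proj("scene",[.506,.12,z]).round(1).tolist() for z in(.105,.115)])
print([(v,b[v,252].tolist()) for v in range(232,250)])
# jar: low-saturation lilac/white blob behind the chest's left rear corner
hs=cv2.cvtColor(t,cv2.COLOR_BGR2HSV);m=((hs[...,1]<60)&(hs[...,2]>140)).astype(np.uint8)
m[:170]=0;m[228:]=0;m[:,:205]=0;m[:,:][:,245:]=0
n,l,st,ce=cv2.connectedComponentsWithStats(m)
for i in range(1,n):
    if st[i,4]>15: print(st[i],ce[i].round(),onz("top",ce[i],.066)[:2])
E
```

```text
lid front shut/now diff 4.8
[[275.6, 248.7], [275.4, 244.7]] [[234.7, 239.7], [234.4, 235.8]]
[(232, [123, 186, 225]), (233, [121, 183, 223]), (234, [120, 181, 221]), (235, [119, 179, 220]), (236, [119, 179, 220]), (237, [118, 179, 220]), (238, [119, 180, 220]), (239, [120, 182, 222]), (240, [121, 182, 222]), (241, [119, 177, 219]), (242, [108, 162, 202]), (243, [93, 137, 171]), (244, [86, 126, 156]), (245, [93, 137, 170]), (246, [100, 149, 185]), (247, [95, 143, 178]), (248, [90, 133, 166]), (249, [86, 129, 160])]
[219 199  26  17 241] [228. 207.] [0.7041 0.2276]
[205 220   8   8  54] [208. 224.] [0.6526 0.2872]
```

```bash
python3 -c "
from station import env
print(env.sense()['clock'],env.finish_job())"
```

```text
the job is handed in; nothing more can be done
53.975 None
```

The job is handed in at 54 s: all seven media are in the chest, all three shells are in the tray, the empty sieve stands level on the bench, and the stay was broken before the lid was lowered fully shut. The dropper's image is unchanged and the jar was never approached, though after closing it was only checked by a colour blob. I viewed 15 pictures, one over the 14 allowed.

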